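# Pry open the measuring nest and load the part

### The job

With the flat pry tool, lever up the dust cover of the sloped measuring nest: slide its blade gently into the slot in the cover's low front edge, and do not lift the shut cover with the fingers. Swing the cover fully back so that it stays open, lay the pry tool back down on the bench clear of the nest, and seat the machined part flat and square on the floor of the nest's pocket, rib up. Leave the ring gauge, the V-block and the bottle alone.

Things in the scene. Friction and masses are not known exactly. Their poses are not given: they have to be found in the camera images.
- nest: The fixed sloped fixture, a dark steel base 140 x 124 mm on the bench carrying an aluminium bed. Origin on the bench straight below the pocket's centre; x points horizontally to the uphill (hinge) side, roughly to the robot's right; z up.
- bed: The nest's aluminium bed plate, sloping 25 degrees, low side to the robot's left. Origin in its upper face at the centre of the pocket's mouth, 78 mm above the bench; x up the slope, z square out of the face. Face from x = -78 to +50 mm, y = +-62 mm; bare ledge before the cover to x = -46. Pocket, under the cover: 46 (x) x 58 (y) mm, 8 mm deep, 2 mm chamfer.
- cover (a joint): Hinge of the grey plastic dust cover; stiff, it stays where left. 0 shut, 1.13 upright, 1.9 rad the stop fully back. The cover is a shallow upside-down tray 92 (x) x 112 (y) x 22 mm high, walls and roof 4 mm, 120 g; shut, it lies on the bed from bed x = -46 to +46 mm.
- cover_slot (a point): Centre of the pry slot, on the outer face of the cover's front (downhill) wall, moving with the cover. The slot is a notch in the lower edge of that wall, 32 mm wide (y) and 5 mm high from the bed's face; this point is 2.5 mm above the bed's face when shut. The wall is 4 mm thick and the cover is hollow behind it (18 mm from bed to roof).
- cover_hinge (a point): Middle of the cover's hinge line, in the plane of the bed's face at the cover's uphill edge; the hinge line runs along the bed's y. The downhill edge of the cover rises as it opens.
- pry: Flat pry tool lying on the bench, 90 g. Origin on its underside at the middle of the handle; z up as it lies. Handle: black bar 100 (x) x 16 (y) x 24 mm. Blade: thin steel strip 16 mm wide, 2 mm thick, flush with the handle's underside, from the handle's front end (x = 50 mm) to x = 115 mm.
- pry_tip (a point): Middle of the blade's front edge on its underside, 115 mm ahead of the pry tool's origin.
- part: Machined aluminium part, about 140 g, standing on the bench. Origin at the centre of its underside; z up. Foot 44 (x) x 56 (y) x 12 mm; on it an upright rib, 32 (x) x 18 (y) mm, from 12 to 36 mm above the underside, to grip across its 18 mm. It is the same turned half round.
- ring_gauge: Bystander: loose steel ring, 56 mm across, 20 mm high; origin at the centre of its underside.
- vblock: Bystander: loose dark steel block with a groove, 50 x 45 x 40 mm; origin at the centre of its underside.
- cleaner: Bystander: loose white bottle, 56 mm across, 130 mm tall; origin at the centre of its underside.
Not all that is in view belongs to the job. Leave any red look-alike of the pry alone.

How it is judged (in metres and radians):
On the way:
1. the cover is raised by the blade: open by more than 0.3 rad with the blade's tip within 50 mm of the slot and the blade bearing on the nest or its cover (value of joint cover above 0.3 rad and distance between pry_tip and cover_slot below 0.05 m and contact force between pry and nest above 0.1 N), for 0.1 s.
At the end, for the whole second after the job is handed in: Cover open past 1.3 rad; part at rest in the pocket, rib up, underside within 1.5 mm of the floor, flat within 0.05 rad, square within 0.07 rad; pry tool at rest on the bench (origin and tip under 30 mm high), not touching the nest (value of joint cover above 1.3 rad and z of part in the frame of bed between -0.0105 and -0.0065 m and distance between part and bed below 0.0105 m and angle between the z axis of part and the z axis of bed, either way round below 0.05 rad and angle between the x axis of part and the x axis of bed, either way round below 0.07 rad and angle between part's own z axis and vertical below 0.8 rad and linear speed of each of part, pry below 0.01 m/s and height (world z) of each of pry, pry_tip below 0.03 m and contact force between pry and nest below 0.05 N).
It fails at once if the fingers touch the nest or its cover with more than 2 N while the cover is not yet raised 0.3 rad (value of joint cover below 0.3 rad and contact force between the fingers and nest above 2 N).
It fails at once if the pry tool is forced against the nest or cover with more than 60 N (contact force between pry and nest above 60 N).
It fails at once if a bystander is moved more than 30 mm (distance of any of ring_gauge, vblock, cleaner from where it was at the start of the episode above 0.03 m).
It also fails if it takes over 72 s, if anything falls off the work surface, if the arm or the gripper's body presses on something with over 40 N, if the wrist force passes 120 N, or if a joint passes its speed limit or range.

### The arm

A 6-joint arm with a two-finger parallel gripper is mounted at the origin on the work surface. World frame = base frame: x ahead of the robot, y to its left, z up, the work surface at z = 0. Lengths are in m, angles in degrees, forces in N, time in s.
With the tool pointing down it reaches from about 0.4 to 0.825 m from the base axis. Payload 7 kg.
Tool frame: the origin (TCP) lies midway between the tips of the shut fingers; the grasp point (between the pads) lies 19 mm behind it; z points along the fingers, y is the line along which they close (so a half turn about z gives the same grasp; the last joint's range is limited). The gripper opens to 85 mm and grips with 20 to 120 N. Pads are 22 mm wide; open, the fingers measure 114 mm over their backs; the gripper's body (76 mm by 85 mm) begins 54 mm behind the grasp point. The pads swing forward as they close: fully open they stand 13 mm farther back than shut.
Start: joints at [-55.17, 20.546, 0.682, 0, -70.136, -16.507], TCP at [0.212, -0.641, 0.231] pointing down, gripper open.
Joint ranges: [-176.03, 176.03], [-82.01, 121.73], [-58.28, 71.71], [-173.87, 95.51], [-174.79, -0.11], [-173.66, 173.66]. Speed limits (degrees/s): [136.94, 136.94, 172.46, 180, 180, 180].

### API

Orientations are given as [roll, pitch, yaw] about the fixed x, y, z axes, in that order (R = Rz(yaw) Ry(pitch) Rx(roll)).
In Python, from cell import arm gives the robot as it stands.
- The arm moves only by the tool drive_tool, never from a script. Its argument "series" is a list of rows, each a list of 5 numbers: the shift along the world's x, y, z in mm, then the turn about the world's z in rad, then the finger opening in mm, from 0 to 85.4. A call has 1 to 10 rows; each row shifts and turns the commanded pose from where the row before left it; what a row does not reach is not made up. A row lasts 1/8 s, in which the tool goes at most 62.5 mm and 10.7 degrees, less where a joint would pass 70% of its speed; a pose out of reach is approached as far as the arm can. A call with a gripper value outside its range is refused whole. The fingers move at their own pace and stop on an object; "newtons" is the grip in N (left out, the last holds). Time passes only in rows, so rows that do not move let the fingers close. It gives the time, the measured TCP pose, the force, the opening and the grip force at its end, in the units of the state.
- arm.sense(): the state, without advancing time (a new reading comes with each control period).
- arm.grab_frame(name): name is "scene" or "top" or "wrist"; returns (picture, depth): 384x512x3 uint8, blue, green, red; 384x512 float32, m along the optical axis (not along the pixel's ray), 0 where there is no reading.
- arm.camera_model(name): a dict with "fovy" (degrees; the focal length in pixels is half the picture's height over the tangent of half this angle, whatever the lens; pixels are square), "cx", "cy" (the principal point, pixels), "eye" and "orientation" of the camera in the world. Camera axes: x right, y down, z forward; pixel columns grow to the right and rows downward; lengths in m; the calibration is good to about 2 mm. A picture is of the moment at which its call begins: read the wrist's pose just before it. camera_model takes no time and is no camera call; for the wrist camera it gives the pose at the moment of the call.
- arm.hand_in(): hands the job in; it is judged then, once.
The state is a dict: "time": time; "qpos": joint angles; "qd": joint speeds; "effort": joint torques, N m; "tool_pos": TCP position; "eef_rot": TCP orientation; "contact_force": force on the tool from outside, world axes, zero at the start; "wrist_torque": the same for the moment, N m; "finger_gap": finger opening in m; "gripper_force": force on a finger pad.
Only numpy, scipy, OpenCV 4.12 (cv2) and the standard library are available. Lean on these libraries where they do the work, as an engineer would, in place of code of your own. Each camera call takes 0.05 s, during which the arm holds its last target. There are 200 camera calls.

## Working session

There is one attempt and no reset: what is moved stays moved. The work goes in short steps, Python scripts to look and compute and a tool call to move; the robot and the scene stay as the last step left them, time stands still between calls to the robot, and variables do not carry over. Pictures are saved under pics/ and viewed, at most 10 in all, crops included, and the job is handed in when it is done.

Besides the shell and the picture viewer there is one more tool, called after "Request:" by a JSON object that holds its "fn" and its "kwargs". drive_tool: Moves the arm, as the interface text tells. Its arguments: {"type":"object","properties":{"series":{"type":"array","items":{"type":"array","items":{"type":"number"}}},"newtons":{"type":"number"}},"required":["series"]}

```bash
mkdir -p pics; ls; cat > h.py <<'E'
import numpy as np, cv2
from scipy.spatial.transform import Rotation as R
from cell import arm
def rot(o): 
    o=np.array(o,float)
    if o.shape==(3,3): return o
    return R.from_euler('xyz',o,degrees=True).as_matrix()
def cloud(name):
    m=arm.camera_model(name); im,d=arm.grab_frame(name)
    f=im.shape[0]/2/np.tan(np.radians(m['fovy'])/2)
    v,u=np.mgrid[:im.shape[0],:im.shape[1]]
    c=np.dstack([(u-m['cx'])/f*d,(v-m['cy'])/f*d,d])
    P=c@rot(m['orientation']).T+np.array(m['eye']); P[d==0]=np.nan
    return im,d,P
E
python3 - <<'E'
from h import *
for n in('scene','top'):
    print(arm.camera_model(n)); im,d,P=cloud(n); cv2.imwrite(f'pics/{n}0.png',im); np.save(f'{n}0.npy',P)
print(arm.sense())
E
```

```text
pics
{'fovy': 57.41686793556107, 'cx': 254.79188969022877, 'cy': 191.4430618886282, 'eye': array([1.08749385, 0.20806894, 0.84157537]), 'orientation': array([-144.15472243,    0.18356477,  113.50409349])}
{'fovy': 54.6909682369324, 'cx': 259.93598071714877, 'cy': 189.1385228554033, 'eye': array([ 0.43782518, -0.00280071,  1.19888758]), 'orientation': array([-172.55268767,   -0.72697325,  -89.51158003])}
{'time': 0.1, 'qpos': array([-5.51713828e+01,  2.05854892e+01,  6.38641776e-01, -1.57221488e-02,
       -7.01354965e+01, -1.65067078e+01]), 'qd': array([ 0.00814782, -0.14951692,  0.1599793 ,  0.03047241, -0.03389774,
       -0.04784657]), 'effort': array([-1.46253013e-03, -5.84762907e+01,  2.94106901e+01,  6.95452541e+00,
       -3.22746535e-03, -1.64888297e-05]), 'tool_pos': array([ 0.21201686, -0.64038792,  0.2304816 ]), 'eef_rot': array([ 1.79916850e+02, -9.22647040e-03, -1.61683437e+02]), 'contact_force': array([-0.14061492,  0.64467842, -0.01850177]), 'wrist_torque': array([-0.02195576,  0.02030734, -0.02181094]), 'gripper_force': 0.0, 'finger_gap': 0.08527142771214972}
```

View pics/top0.png

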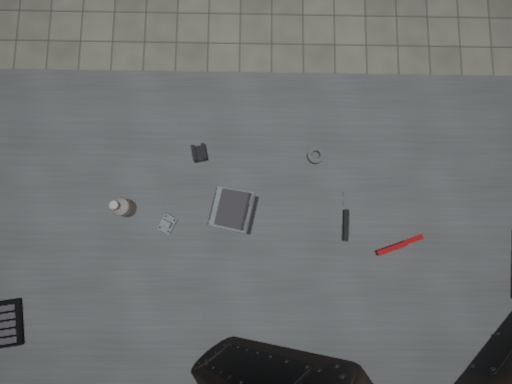

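View pics/scene0.png

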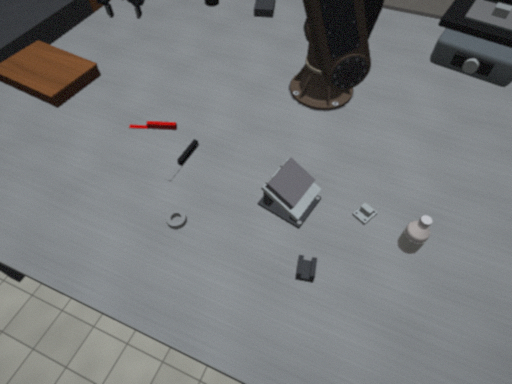

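Top view: nest at about (233,210) with its low side left, part at (168,223), pry at (346,222) with its blade pointing up. The red look-alike is at (400,245), ring at (315,156), V-block at (200,153), bottle at (120,206). The scene view agrees. Next, rough positions from depth.

```bash
python3 - <<'E'
from h import *
P=np.load('top0.npy'); im=cv2.imread('pics/top0.png')
for n,(u,v) in dict(nest=(233,210),part=(168,223),prymid=(346,225),prytip=(343,193),ring=(315,156),vb=(200,153),cl=(120,206),red=(400,245)).items(): print(n,P[v,u].round(3))
# part / handle clusters
for n,(u0,v0,u1,v1),h in (('part',(150,208,186,240),.006),('handle',(335,185,357,245),.012)):
    Q=P[v0:v1,u0:u1].reshape(-1,3); Q=Q[Q[:,2]>h]; xy=Q[:,:2]; print(n,len(Q),xy.mean(0),Q[:,2].max(),cv2.minAreaRect((xy*1000).astype(np.float32)))
Q=P[180:240,200:265].reshape(-1,3); Q=Q[(Q[:,2]>.03)]; print(cv2.minAreaRect((Q[:,:2]*1000).astype(np.float32)))
bench=P[300:330,50:150].reshape(-1,3); print(np.nanmean(bench,0),np.nanstd(bench[:,2]))
print(arm.camera_model('wrist'), arm.sense()['tool_pos'])
E
```

```text
nest [0.518 0.063 0.105]
part [0.481 0.269 0.037]
prymid [ 0.48  -0.29   0.021]
prytip [ 0.585 -0.288 -0.003]
ring [ 0.707 -0.198 -0.001]
vb [0.709 0.179 0.016]
cl [0.527 0.396 0.104]
red [ 0.419 -0.458  0.025]
part 256 [0.47937353 0.27751687] 0.041289734453269 ((497.4394226074219, 267.4285583496094), (49.053672790527344, 103.5061264038086), 56.55772018432617)
handle 175 [ 0.4800422  -0.28650066] 0.029940176261738394 ((480.1448974609375, -287.80609130859375), (17.233535766601562, 95.49585723876953), 87.15889739990234)
((523.3162841796875, 72.62545776367188), (121.88729095458984, 124.01301574707031), 77.98290252685547)
[0.19768261 0.4773691  0.00105386] 0.002251374683223623
{'fovy': 71.57573717174593, 'cx': 255.1109332037592, 'cy': 188.4816723255814, 'eye': array([ 0.14552758, -0.66274321,  0.37258045]), 'orientation': array([ 1.63902838e+02, -1.11398824e-01,  1.08340537e+02])} [ 0.21201686 -0.64038792  0.2304816 ]
```

Request:
{"fn": "drive_tool", "kwargs": {"series": [[38, 45, 5, 0.052, 85], [38, 45, 5, 0.052, 85], [38, 45, 5, 0.052, 85], [38, 45, 5, 0.052, 85], [38, 45, 5, 0.052, 85], [38, 45, 0, 0.052, 85], [38, 45, 0, 0.052, 85], [38, 45, 0, 0.052, 85], [38, 45, 0, 0.052, 85], [38, 45, 0, 0.052, 85]]}}

```text
time: 1.35
tool_pos: [0.593, -0.189, 0.2561]
eef_rot: [180.0, -0.0, -131.8]
contact_force: [0.4, -1.2, 0.2]
finger_gap: 0.0851
gripper_force: 0.0
```

Request:
{"fn": "drive_tool", "kwargs": {"series": [[-5, 44, 0, 0.052, 85], [-5, 44, 0, 0.052, 85], [-5, 44, 0, 0.052, 85], [-5, 44, 0, 0.052, 85], [-5, 44, 0, 0.052, 85], [-5, 44, -5, 0.052, 85], [-5, 44, -5, 0.052, 85], [-6, 44, -10, 0.052, 85], [0, 0, 0, 0.052, 85], [0, 0, 0, 0.052, 85]]}}

```text
time: 2.6
tool_pos: [0.5507, 0.1619, 0.2357]
eef_rot: [179.9, -0.0, -101.9]
contact_force: [-0.1, 0.5, -0.5]
finger_gap: 0.0851
gripper_force: 0.0
```

```bash
python3 - <<'E'
from h import *
s=arm.sense(); print(s['tool_pos'],s['eef_rot'],s['qpos'])
im,d,P=cloud('wrist'); cv2.imwrite('pics/w1.png',im); np.save('w1.npy',P)
import json
m=arm.camera_model('wrist'); print(m); np.savez('w1m.npz',**m)
E
```

```text
[0.55068528 0.16193628 0.23567666] [ 1.79947031e+02 -4.72620291e-02 -1.01909503e+02] [ 3.59020746e+01  1.09661207e+01 -1.19359358e+01 -8.14553025e-03
 -6.71685347e+01 -4.78084345e+01]
{'fovy': 71.57573717174593, 'cx': 255.1109332037592, 'cy': 188.4816723255814, 'eye': array([0.53677201, 0.09273534, 0.37792291]), 'orientation': array([ 1.63907706e+02, -6.34391312e-02,  1.68220261e+02])}
```

View pics/w1.png

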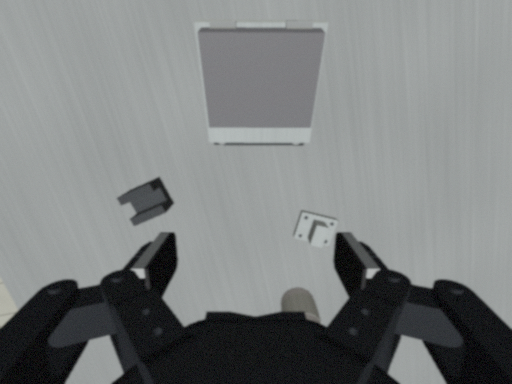

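Wrist view: grey cover spans (198,27)–(325,130), bed ledge below it to row 143, part at (316,228), V-block at (147,200). Now the geometry.

```bash
cat >> h.py <<'E'
def rays(m,uv,shape=(384,512)):
    f=shape[0]/2/np.tan(np.radians(float(m['fovy']))/2); uv=np.asarray(uv,float).reshape(-1,2)
    c=np.c_[(uv[:,0]-m['cx'])/f,(uv[:,1]-m['cy'])/f,np.ones(len(uv))]
    return np.array(m['eye']),c@rot(m['orientation']).T
def onplane(m,uv,n,k):   # n.p=k
    e,r=rays(m,uv); return e+r*((k-e@n)/(r@n))[:,None]
E
python3 - <<'E'
from h import *
im=cv2.imread('pics/w1.png'); P=np.load('w1.npy'); m=dict(np.load('w1m.npz'))
g=cv2.cvtColor(im,cv2.COLOR_BGR2GRAY); print(g[80,150],g[80,260],g[137,260],im[80,260],im[30,260],im[24,220])
mask=((g<135)&(g>70)).astype(np.uint8); mask[150:]=0
mask=cv2.morphologyEx(mask,cv2.MORPH_OPEN,np.ones((3,3)))
cs,_=cv2.findContours(mask,0,1); c=max(cs,key=cv2.contourArea)
q=cv2.approxPolyDP(cv2.convexHull(c),4,True)[:,0]; print('cover poly',q.tolist())
mm=cv2.erode(cv2.drawContours(np.zeros_like(mask),[c],-1,1,-1),np.ones((9,9)))
def fit(mm):
    Q=P[mm>0]; Q=Q[~np.isnan(Q[:,0])]; o=Q.mean(0); n=np.linalg.svd(Q-o,full_matrices=False)[2][2]; n*=np.sign(n[2]); r=(Q-o)@n
    return o,n,r.std()
o,n,s=fit(mm); print('roof',o,n,s,'tilt',np.degrees(np.arccos(n[2])),'uphill dir',np.degrees(np.arctan2(-n[1],-n[0])))
C=onplane(m,q,n,o@n); print(C.round(4))
l=np.zeros_like(mask); l[132:139,220:300]=1; lo,ln,ls=fit(l); print('ledge centre',lo,ls)
# bench bias
b=P[180:220,200:280].reshape(-1,3); print('bench z',np.nanmedian(b[:,2]), np.nanmean(b[:,2]))
# ledge ext
lm=((g>165)&(P[...,2]>.03)).astype(np.uint8); 
for u in (220,260,300): print(u,g[20:33,u].tolist(),g[124:152,u].tolist())
for v in (60,137): print(v,g[v,188:216].tolist(),g[v,300:334].tolist())
E
```

```text
160 125 178 [127 125 123] [100  99 100] [157 158 154]
cover poly [[323, 31], [309, 126], [210, 125], [201, 28]]
roof [0.52459533 0.06247126 0.10086848] [0.08903355 0.41287627 0.90642496] 0.000701549888850835 tilt 24.984109564390558 uphill dir -102.16904602334678
[[0.4649 0.0389 0.1175]
 [0.4818 0.1196 0.079 ]
 [0.5875 0.0965 0.0792]
 [0.5681 0.0152 0.1181]]
ledge centre [0.53649571 0.12092733 0.04879942] 0.000618787480102332
bench z -0.00042643056046226535 -0.0004462206801311503
220 [156, 159, 158, 159, 157, 156, 152, 142, 124, 105, 100, 103, 117] [128, 126, 134, 154, 174, 181, 185, 182, 186, 185, 183, 185, 183, 183, 184, 186, 183, 180, 171, 155, 146, 149, 157, 158, 156, 158, 157, 158]
260 [158, 159, 167, 174, 177, 176, 166, 146, 118, 101, 99, 105, 117] [124, 125, 127, 145, 170, 175, 179, 178, 178, 177, 178, 179, 177, 178, 179, 178, 177, 170, 150, 114, 101, 126, 150, 157, 159, 157, 158, 161]
300 [153, 157, 159, 158, 157, 155, 153, 147, 132, 113, 102, 101, 112] [124, 124, 126, 147, 170, 176, 179, 180, 179, 180, 181, 180, 182, 181, 180, 181, 179, 172, 155, 120, 99, 116, 145, 156, 157, 159, 159, 158]
60 [158, 159, 159, 162, 161, 162, 158, 156, 157, 162, 164, 168, 159, 143, 129, 125, 127, 127, 128, 125, 130, 125, 127, 128, 125, 128, 123, 125] [124, 127, 127, 127, 127, 127, 126, 126, 128, 127, 125, 126, 126, 126, 127, 127, 125, 125, 126, 125, 137, 154, 163, 163, 156, 155, 156, 157, 157, 155, 154, 155, 156, 156]
137 [158, 160, 158, 159, 161, 159, 160, 158, 160, 159, 161, 159, 159, 159, 158, 161, 159, 158, 161, 161, 166, 176, 179, 183, 182, 182, 183, 182] [181, 180, 181, 181, 181, 182, 181, 180, 180, 177, 169, 161, 159, 160, 158, 159, 157, 156, 156, 156, 156, 157, 159, 158, 159, 158, 157, 155, 156, 156, 157, 157, 158, 156]
```

```bash
python3 - <<'E'
from h import *
m=dict(np.load('w1m.npz')); P=np.load('w1.npy')
a=np.radians(-102.2); t=np.radians(25)
xb=np.array([np.cos(a)*np.cos(t),np.sin(a)*np.cos(t),np.sin(t)]); yb=np.array([-np.sin(a),np.cos(a),0]); zb=np.cross(xb,yb)
o=np.array([0.52459533,0.06247126,0.10086848]); lo=np.array([0.53649571,0.12092733,0.04879942])
kr=o@zb; kl=lo@zb; print('roof-ledge',kr-kl)
k=((kr-.022)+kl)/2
L=onplane(m,[[208.4,137],[310.3,137],[260,141.8],[300,141.9],[220,142]],zb,k); print('y',(L@yb).round(4),'x',(L@xb).round(4))
F=onplane(m,[[220,126.8],[260,126.9],[300,126.9],[201.3,60],[320.4,60]],zb,k+.022); print('roof y',(F@yb).round(4),'x',(F@xb).round(4))
# z=0.078 condition: origin = x*xb+y*yb+k*zb
y0=(L[:2]@yb).mean(); y1=(F[3:]@yb).mean(); xz=(0.078-k*zb[2])/xb[2]
x1=(L[2:]@xb).mean()+.078; x2=(F[:3]@xb).mean()+.046
print('y0',y0,y1,'x from z',xz,'from bed edge',x1,'from roof',x2)
x=(x1+x2)/2; y=(y0+y1)/2; O=x*xb+y*yb+k*zb; print('bed origin',O)
np.savez('bed.npz',O=O,xb=xb,yb=yb,zb=zb)
for n,p in dict(slot=(-.046,0,.0025),hinge=(.046,0,0)).items(): print(n,O+np.array(p)@np.array([xb,yb,zb]))
# part
im=cv2.imread('pics/w1.png'); 
Q=P[190:260,285:345].reshape(-1,3); c=Q[(Q[:,2]>.007)&(Q[:,2]<.017)]; r=Q[(Q[:,2]>.030)&(Q[:,2]<.045)]
print(len(c),len(r)); 
A=Q[(Q[:,2]>.007)&(Q[:,2]<.045)]
print('part',cv2.minAreaRect((A[:,:2]*1000).astype(np.float32)),'rib',cv2.minAreaRect((r[:,:2]*1000).astype(np.float32)),r[:,2].mean())
E
```

```text
roof-ledge 0.02198110362532582
y [0.5616 0.4371 0.4984 0.4488 0.548 ] x [-0.1922 -0.1912 -0.1985 -0.1982 -0.1992]
roof y [0.5431 0.4992 0.4554 0.5551 0.4445] x [-0.1666 -0.1664 -0.166  -0.0982 -0.0974]
y0 0.49931607658952576 0.49978843279092444 x from z -0.12013648205897011 from bed edge -0.1206051649933438 from roof -0.12031361358946595
bed origin [0.52403082 0.05983112 0.07786353]
slot [0.53306426 0.10161243 0.06068886]
hinge [0.51522066 0.01908249 0.09730397]
697 297
part ((482.1539001464844, 277.2739562988281), (44.731719970703125, 56.02562713623047), 63.88774490356445) rib ((482.0682067871094, 277.218017578125), (32.12459182739258, 18.463542938232422), 63.829830169677734) 0.035133507443841215
```

Request:
{"fn": "drive_tool", "kwargs": {"series": [[-10, -44, 0, 0.173, 85], [-10, -44, 0, 0.173, 85], [-10, -44, 0, 0.173, 85], [-10, -44, 0, 0.173, 85], [-10, -44, 0, 0.173, 85], [-10, -44, 0, 0.173, 85], [-10, -43, 0, 0.173, 85], [-10, -43, -20, 0.173, 85], [-10, -43, -20, 0.173, 85], [-10, -40, -10, 0.173, 85]]}}

```text
time: 3.9
tool_pos: [0.4499, -0.273, 0.1851]
eef_rot: [-180.0, 0.1, -2.7]
contact_force: [0.2, -0.3, 1.3]
finger_gap: 0.0852
gripper_force: 0.0
```

Request:
{"fn": "drive_tool", "kwargs": {"series": [[0, 0, 0, 0, 60], [0, 0, 0, 0, 60]]}}

```text
time: 4.15
tool_pos: [0.451, -0.2718, 0.1862]
eef_rot: [-180.0, 0.0, -3.2]
contact_force: [0.5, 1.2, 0.6]
finger_gap: 0.0596
gripper_force: 0.0
```

```bash
python3 - <<'E'
from h import *
s=arm.sense(); print(s['tool_pos'],s['eef_rot'],s['qpos'])
im,d,P=cloud('wrist'); cv2.imwrite('pics/w2.png',im); np.save('w2.npy',P)
m=arm.camera_model('wrist'); np.savez('w2m.npz',**m)
g=cv2.cvtColor(im,cv2.COLOR_BGR2GRAY)
M=(np.abs(P[...,0]-.5)<.14)&(np.abs(P[...,1]+.288)<.045)&(P[...,2]>.016)&(P[...,2]<.035)&(g<90)
M=cv2.morphologyEx(M.astype(np.uint8),cv2.MORPH_OPEN,np.ones((3,3)))
n,l,st,c=cv2.connectedComponentsWithStats(M); i=1+np.argmax(st[1:,4]); print(st[1:],c[1:])
Q=P[l==i]; print(Q[:,2].mean(),cv2.minAreaRect((Q[:,:2]*1000).astype(np.float32)))
E
```

```text
[ 0.45103131 -0.27182086  0.18623611] [-1.79993620e+02  1.45379437e-02 -3.16281895e+00] [-9.72000783e+00  8.63845656e+00 -2.16793751e+01 -5.41801155e-03
 -5.96973399e+01  9.65599224e+01]
[[ 264  101   13   87 1066]] [[269.74296435 143.00750469]]
0.023502912680790827 ((483.03509521484375, -290.5995788574219), (13.977823257446289, 97.56523895263672), 87.37863159179688)
```

View pics/w2.png

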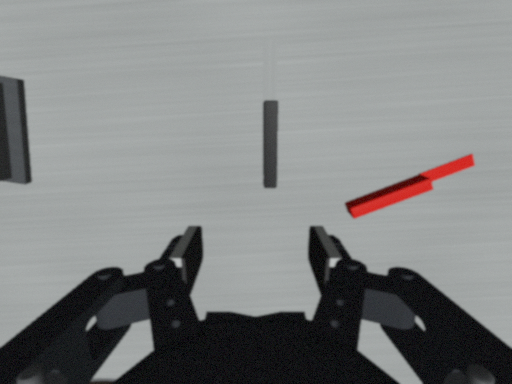

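Handle at (270,143), blade running from (270,100) up to about (270,38); the red decoy at (410,185) is well clear. Grasp the handle at its middle.

Request:
{"fn": "drive_tool", "kwargs": {"series": [[16, -10, -40, 0.005, 60], [16, -9, -40, 0.005, 60], [0, 0, -40, 0, 60], [0, 0, -30, 0, 60], [0, 0, -20, 0, 60], [0, 0, -10, 0, 60], [0, 0, 0, 0, 60]], "newtons": 60}}

```text
time: 5.08
tool_pos: [0.4835, -0.2902, 0.0063]
eef_rot: [-180.0, 0.0, -2.4]
contact_force: [0.7, -0.5, -0.5]
finger_gap: 0.0603
gripper_force: 0.0
```

Request:
{"fn": "drive_tool", "kwargs": {"series": [[0, 0, 0, 0, 10], [0, 0, 0, 0, 10], [0, 0, 0, 0, 10], [0, 0, 0, 0, 10], [0, 0, 0, 0, 10]], "newtons": 60}}

```text
time: 5.7
tool_pos: [0.4838, -0.291, 0.0074]
eef_rot: [180.0, -0.1, -2.4]
contact_force: [-1.7, 2.1, 6.6]
finger_gap: 0.0147
gripper_force: 59.4
```

Request:
{"fn": "drive_tool", "kwargs": {"series": [[0, 0, 20, 0, 10], [0, 0, 45, 0, 10], [0, 0, 55, 0, 10], [0, 0, 55, 0, 10]], "newtons": 60}}

```text
time: 6.2
tool_pos: [0.4827, -0.2907, 0.1831]
eef_rot: [-180.0, 0.0, -2.4]
contact_force: [1.6, -0.5, -1.4]
finger_gap: 0.0145
gripper_force: 58.6
```

Request:
{"fn": "drive_tool", "kwargs": {"series": [[7.7, 52, 0, -0.174, 10], [7.7, 52, 0, -0.174, 10], [7.7, 52, 0, -0.174, 10], [7.7, 52, 0, -0.174, 10], [7.7, 52, 0, -0.174, 10], [7.7, 52, 0, -0.174, 10], [7.7, 52, 0, -0.174, 10], [7.7, 52, 0, -0.174, 10], [7.7, 52, 0, -0.174, 10], [7.7, 52, 0, -0.174, 10]]}}

```text
time: 7.45
tool_pos: [0.5599, 0.2292, 0.1815]
eef_rot: [-180.0, 0.0, -102.1]
contact_force: [1.2, -0.2, -0.9]
finger_gap: 0.0147
gripper_force: 58.7
```

Request:
{"fn": "drive_tool", "kwargs": {"series": [[0, 0, -30, 0, 10], [0, 0, -30, 0, 10], [0, 0, 0, 0, 10], [0, 0, 0, 0, 10]]}}

```text
time: 7.95
tool_pos: [0.5607, 0.2277, 0.1225]
eef_rot: [-179.9, 0.0, -101.8]
contact_force: [0.3, -0.8, -1.3]
finger_gap: 0.0145
gripper_force: 58.7
```

```bash
python3 - <<'E'
from h import *
s=arm.sense(); print(s['tool_pos'],s['eef_rot'],s['contact_force'])
im,d,P=cloud('wrist'); cv2.imwrite('pics/w3.png',im); np.save('w3.npy',P)
m=arm.camera_model('wrist'); np.savez('w3m.npz',**m)
E
```

```text
[0.56066895 0.2276923  0.12251628] [-1.79938093e+02  3.47541545e-02 -1.01770258e+02] [ 0.29397524 -0.84873039 -1.34925802]
```

View pics/w3.png

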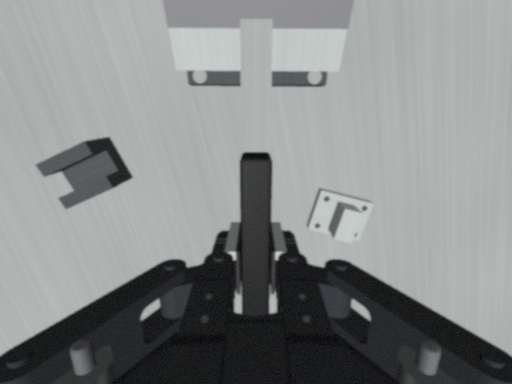

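The pry is held straight, blade (256,155)→tip (256,20), ledge below it around rows 30–70. Measure the blade's pitch and tip.

```bash
cat > blade.py <<'E'
from h import *
b=np.load('bed.npz'); O=b['O']; a=np.radians(-102.2); H=np.array([np.cos(a),np.sin(a),0]); Y=b['yb']
def nest(p): d=np.asarray(p)-O*[1,1,0]; return np.c_[d@H,d@Y,d[:,2]]*1000   # u (uphill), y, height mm
def blade(im,P,cols=(244,268)):
    s=arm.sense(); T=nest(s['tool_pos'][None])[0]
    N=nest(P.reshape(-1,3)).reshape(P.shape)
    du=N[...,0]-T[0]; 
    M=(du>60)&(du<125)&(np.abs(N[...,1]-T[1])<12); M[:, :cols[0]]=0; M[:,cols[1]:]=0
    return T,N,M
E
python3 - <<'E'
from blade import *
im=cv2.imread('pics/w3.png');P=np.load('w3.npy')
T,N,M=blade(im,P); print('T',T)
for v in range(8,150,10): print(v,N[v,250:263].mean(0).round(1), end=' ')
v=90; print(N[v,236:278:2,2].round(0),N[v,236:278:2,1].round(1))
g=im.mean(2); print(g[10:30,256],g[50,236:278])
E
```

```text
T [-171.98665462    0.46294273  122.87259218]
8 [-42.3   1.   82.4] 18 [-46.7   1.   79.7] 28 [-61.9   1.  116.5] 38 [-66.3   0.9 116.4] 48 [-70.7   0.9 116.2] 58 [-75.4   0.8 116.4] 68 [-80.    0.8 116.2] 78 [-84.8   0.8 116.6] 88 [-89.6   0.7 116.4] 98 [-94.6   0.7 115.9] 108 [-99.6   0.6 116.4] 118 [-104.8    0.6  116.5] 128 [-110.     0.5  116.4] 138 [-115.4    0.5  116.4] 148 [-120.8    0.4  116.6] [  0.   1.  -0. 116. 117. 117. 116. 117. 117. 116. 117. 116. 117. 117.
 117. 115. 116. 116.  -1.  -2.  -1.] [ 19.2  17.3  15.4   8.    7.    5.9   4.9   3.8   2.8   1.7   0.7  -0.3
  -1.4  -2.4  -3.5  -4.6  -5.6  -6.6 -14.5 -16.4 -18.3]
[145.         146.33333333 145.33333333 145.66666667 146.66666667
 145.         145.33333333 150.         157.         171.33333333
 176.66666667 179.33333333 181.         178.33333333 180.66666667
 179.33333333 179.66666667 178.33333333 178.33333333 179.33333333] [196.         197.33333333 198.66666667 196.66666667 188.
 180.         175.         174.66666667 175.66666667 177.
 176.         177.33333333 177.66666667 176.33333333 175.
 175.         177.66666667 178.33333333 180.         178.
 179.66666667 178.         178.66666667 177.66666667 176.33333333
 174.         177.33333333 174.66666667 175.         175.33333333
 177.66666667 176.66666667 177.33333333 177.         177.66666667
 185.33333333 192.         197.33333333 198.66666667 197.33333333
 196.         195.        ]
```

Request:
{"fn": "drive_tool", "kwargs": {"series": [[0, 0, -30, 0, 10], [0, 0, -20, 0, 10], [0, 0, -8, 0, 10], [0, 0, -5, 0, 10], [0, 0, -4, 0, 10], [0, 0, -4, 0, 10]], "newtons": 25}}

```text
time: 8.75
tool_pos: [0.5612, 0.2288, 0.0515]
eef_rot: [-179.9, 0.1, -101.7]
contact_force: [1.2, 4.9, 2.7]
finger_gap: 0.0148
gripper_force: 59.5
```

Request:
{"fn": "drive_tool", "kwargs": {"series": [[0, 0, -4, 0, 10], [0, 0, -4, 0, 10], [0, 0, -4, 0, 10], [0, 0, -4, 0, 10], [0, 0, -3, 0, 10], [0, 0, -3, 0, 10]]}}

```text
time: 9.5
tool_pos: [0.5598, 0.2272, 0.0279]
eef_rot: [180.0, -0.0, -101.8]
contact_force: [-0.6, 1.5, 3.7]
finger_gap: 0.0148
gripper_force: 59.8
```

```bash
python3 - <<'E'
from blade import *
im,d,P=cloud('wrist'); cv2.imwrite('pics/w4.png',im); np.save('w4.npy',P)
T,N,M=blade(im,P); print('T',T,arm.sense()['contact_force'],arm.sense()['gripper_force'])
for v in range(8,200,10): print(v,N[v,250:263].mean(0).round(1).tolist(), end=' ')
E
```

```text
T [-171.12115627   -0.47778095   27.58428774] [2.13382525 0.78725781 3.13344002] 59.703964591026306
8 [-62.3, 0.3, 51.6] 18 [-65.5, 0.2, 51.2] 28 [-68.8, 0.2, 50.3] 38 [-72.2, 0.2, 49.6] 48 [-75.6, 0.1, 48.2] 58 [-79.1, 0.1, 47.2] 68 [-82.9, 0.1, 46.4] 78 [-86.8, 0.0, 45.3] 88 [-90.8, -0.0, 44.3] 98 [-94.9, -0.0, 42.8] 108 [-99.2, -0.1, 41.8] 118 [-103.7, -0.1, 40.4] 128 [-108.4, -0.2, 38.7] 138 [-113.3, -0.2, 37.5] 148 [-117.9, -0.3, 39.2] 158 [-121.0, -0.2, 50.1] 168 [-124.2, -0.2, 57.1] 178 [-128.9, -0.3, 56.2] 188 [-133.9, -0.3, 54.6] 198 [-139.1, -0.4, 53.3]
```

Request:
{"fn": "drive_tool", "kwargs": {"series": [[-1, -4.4, 2.9, 0, 10], [-1, -4.4, 2.1, 0, 10], [-1, -4.4, 2.1, 0, 10], [0, 0, 0, 0, 10]], "newtons": 120}}

```text
time: 10.05
tool_pos: [0.5565, 0.2135, 0.0355]
eef_rot: [180.0, -0.0, -101.8]
contact_force: [1.0, -0.3, 1.0]
finger_gap: 0.0127
gripper_force: 117.5
```

```bash
python3 - <<'E'
from blade import *
im,d,P=cloud('wrist'); cv2.imwrite('pics/w5.png',cv2.resize(im[:160,150:360],None,fx=3,fy=3))
T,N,M=blade(im,P); print('T',T,arm.sense()['contact_force'],arm.sense()['gripper_force'])
for v in range(0,140,8): print(v,N[v,250:263].mean(0).round(1).tolist(), end=' ')
print(N[4,[215,225,300,310]].round(1))
E
```

```text
T [-157.19733745   -0.68344992   35.41538076] [-0.04641526  0.28548074  2.53747454] 117.52465724945068
0 [-45.7, 0.0, 59.8] 8 [-48.1, -0.0, 59.0] 16 [-50.6, -0.0, 58.5] 24 [-53.1, -0.1, 57.2] 32 [-55.8, -0.1, 56.7] 40 [-58.5, -0.1, 56.0] 48 [nan, nan, nan] 56 [-64.2, -0.2, 54.5] 64 [-67.2, -0.2, 53.7] 72 [-70.2, -0.2, 52.5] 80 [-73.4, -0.2, 52.3] 88 [-76.6, -0.3, 51.2] 96 [-79.9, -0.3, 50.0] 104 [-83.3, -0.3, 49.3] 112 [-86.9, -0.4, 48.2] 120 [-90.5, -0.4, 47.5] 128 [-94.3, -0.4, 46.1] 136 [-98.2, -0.5, 44.9] [[-46.1  16.2  56.6]
 [-45.8  12.3  56.1]
 [-45.5 -17.5  55.8]
 [-46.  -21.2  57.3]]
```

Request:
{"fn": "drive_tool", "kwargs": {"series": [[-0.8, -3.5, 1.5, 0, 10], [-0.8, -3.5, 1.5, 0, 10], [-0.8, -3.5, 1.5, 0, 10], [0, 0, 0, 0, 10]]}}

```text
time: 10.6
tool_pos: [0.5545, 0.2035, 0.0401]
eef_rot: [180.0, -0.0, -101.8]
contact_force: [-0.3, 1.5, 0.7]
finger_gap: 0.0131
gripper_force: 117.6
```

```bash
python3 - <<'E'
from blade import *
im,d,P=cloud('wrist'); cv2.imwrite('pics/w6.png',cv2.resize(im[:160,150:360],None,fx=3,fy=3))
T,N,M=blade(im,P); print('T',T,arm.sense()['contact_force'],arm.sense()['gripper_force'])
for v in range(0,140,8): print(v,N[v,250:263].mean(0).round(1).tolist(), end=' ')
E
```

```text
T [-146.91946197   -0.53802842   40.03885155] [0.83618012 0.67027177 1.90343098] 117.63970255851746
0 [-41.9, 0.2, 82.6] 8 [-43.8, 0.2, 81.6] 16 [-45.8, 0.2, 80.7] 24 [-47.9, 0.2, 79.5] 32 [-50.1, 0.1, 78.9] 40 [-48.4, 0.1, 60.8] 48 [-51.2, 0.1, 59.9] 56 [-54.1, 0.0, 59.1] 64 [-57.1, 0.0, 58.6] 72 [-60.0, -0.0, 57.2] 80 [-63.2, -0.0, 56.6] 88 [-66.4, -0.1, 55.8] 96 [-69.7, -0.1, 54.5] 104 [-73.2, -0.1, 53.9] 112 [-76.7, -0.2, 52.7] 120 [-80.4, -0.2, 52.0] 128 [-84.1, -0.2, 50.7] 136 [-88.0, -0.3, 49.6]
```

View pics/w6.png

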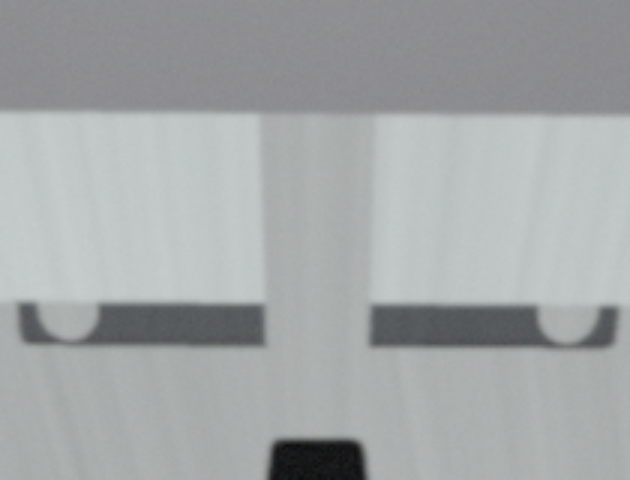

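Blade passes under the roof edge at crop (315,110) with no resistance, so it is in the slot. Compute the lever arc.

```bash
cat > arc.py <<'E'
import numpy as np
H=np.array([42.0,97.3]); be=np.radians(15.5); hx,hy=-0.2113,-0.9774
def pt(r,h,th):
    a=np.radians(205)-th; return H+r*np.array([np.cos(a),np.sin(a)])+h*np.array([np.cos(a-np.pi/2),np.sin(a-np.pi/2)])
bd=np.array([np.cos(be),np.sin(be)])
def tip(th):
    d=np.interp(th,[0,.2,1.05],[6,9,16.5])
    if th<=1.05: return pt(88,5,th)+d*bd
    t0=pt(88,5,1.05)+16.5*bd; c=pt(0,0,1.05); v=t0-H; r=1.05-th
    return H+np.array([[np.cos(r),-np.sin(r)],[np.sin(r),np.cos(r)]])@v
E
python3 - <<'E'
from arc import *
ths=list(np.arange(0,2.0,.1)); p=np.array([tip(t) for t in ths])
print('tip now top approx',-33.6,64.9)
for t,q,dq in zip(ths[1:],p[1:],np.diff(p,axis=0)): print(round(t,2),q.round(1),'d',(dq[0]*hx).round(1),(dq[0]*hy).round(1),dq[1].round(1))
E
```

```text
tip now top approx -33.6 64.9
0.1 [-35.5  75. ] d 0.3 1.4 8.7
0.2 [-36.1  84. ] d 0.1 0.5 9.0
0.3 [-36.3  92.9] d 0.1 0.3 9.0
0.4 [-35.8 102. ] d -0.1 -0.6 9.0
0.5 [-34.3 111. ] d -0.3 -1.4 9.0
0.6 [-31.9 119.9] d -0.5 -2.3 8.9
0.7 [-28.7 128.6] d -0.7 -3.1 8.7
0.8 [-24.7 137.1] d -0.9 -3.9 8.4
0.9 [-19.8 145.2] d -1.0 -4.7 8.1
1.0 [-14.2 152.8] d -1.2 -5.5 7.7
1.1 [ -8.1 159.1] d -1.3 -6.0 6.2
1.2 [ -1.7 163.8] d -1.4 -6.3 4.7
1.3 [  5.1 167.8] d -1.4 -6.7 4.0
1.4 [ 12.3 171.1] d -1.5 -7.1 3.3
1.5 [ 19.9 173.7] d -1.6 -7.3 2.6
1.6 [ 27.6 175.5] d -1.6 -7.6 1.8
1.7 [ 35.5 176.6] d -1.7 -7.7 1.0
1.8 [ 43.4 176.8] d -1.7 -7.8 0.3
1.9 [ 51.4 176.3] d -1.7 -7.8 -0.5
```

Request:
{"fn": "drive_tool", "kwargs": {"series": [[0.1, 0.7, 4.5, 0, 10], [0.2, 0.7, 4.5, 0, 10], [0.1, 0.3, 4.5, 0, 10], [0, 0.2, 4.5, 0, 10], [0.1, 0.2, 4.5, 0, 10], [0, 0.1, 4.5, 0, 10], [0, -0.3, 4.5, 0, 10], [-0.1, -0.3, 4.5, 0, 10], [0, 0, 0, 0, 10]]}}

```text
time: 11.78
tool_pos: [0.5551, 0.2054, 0.0764]
eef_rot: [-180.0, 0.0, -101.8]
contact_force: [-0.3, -0.1, -2.1]
finger_gap: 0.0129
gripper_force: 117.7
```

```bash
cat > cov.py <<'E'
from blade import *
im,d,P=cloud('wrist'); T,N,M=blade(im,P); s=arm.sense(); print('T',T.round(1),s['contact_force'],s['time'])
for v in range(0,150,10): print(v,N[v,256].round(1).tolist(),N[v,150].round(1).tolist(), end=' | ')
E
python3 cov.py; python3 -c "
from h import *
cv2.imwrite('pics/s7.png',cv2.resize(arm.grab_frame('scene')[0][120:240,220:380],None,fx=4,fy=4))"
```

```text
T [-148.8   -0.4   76.2] [ 0.00664331 -0.86682914 -1.31619201] 11.825
0 [-42.4, 0.3, 114.8] [-42.6, 36.1, 114.4] | 10 [-45.1, 0.3, 113.8] [-45.2, 36.8, 113.3] | 20 [-48.1, 0.3, 113.9] [-48.3, 37.0, 113.7] | 30 [-50.9, 0.3, 112.9] [-51.2, 37.5, 113.1] | 40 [-51.6, 0.2, 102.5] [-51.4, 42.5, 100.0] | 50 [-53.8, 0.2, 95.5] [-46.5, 58.2, 57.1] | 60 [-57.6, 0.1, 95.3] [-51.1, 59.7, 54.3] | 70 [-61.2, 0.1, 93.3] [-55.8, 61.5, 50.9] | 80 [-65.0, 0.1, 91.5] [-56.0, 81.0, -0.5] | 90 [-69.2, 0.0, 91.0] [-63.2, 81.8, -0.7] | 100 [-73.4, -0.0, 90.8] [-70.6, 82.1, 0.5] | 110 [-77.8, -0.1, 88.1] [-78.0, 83.0, 0.1] | 120 [-82.4, -0.1, 87.6] [-85.7, 84.1, -0.6] | 130 [-87.1, -0.1, 86.8] [-93.5, 85.0, -1.0] | 140 [-92.1, -0.2, 83.9] [-101.3, 85.3, 0.3] |
```

View pics/s7.png

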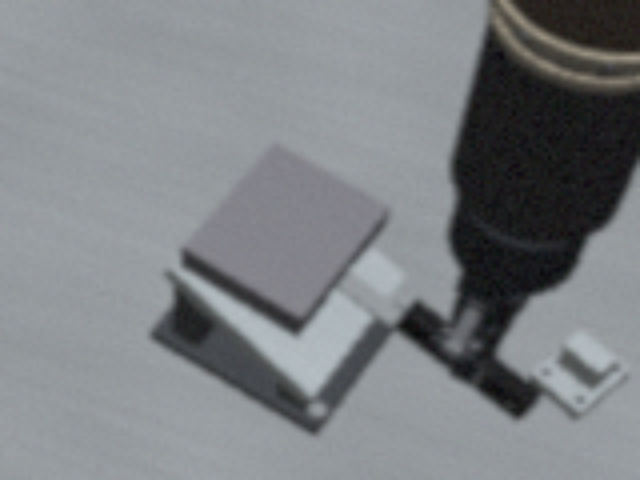

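The cover lifts on the blade (crop (285,240)), with the front top edge at about 113 mm, i.e. ~0.37 rad. Continue along the arc.

Request:
{"fn": "drive_tool", "kwargs": {"series": [[-0.3, -1.4, 9, 0, 10], [-0.5, -2.3, 8.9, 0, 10], [-0.7, -3.1, 8.7, 0, 10], [-0.9, -3.9, 8.4, 0, 10], [-1, -4.7, 8.1, 0, 10], [-1.2, -5.5, 7.7, 0, 10], [-1.3, -6, 6.2, 0, 10], [0, 0, 0, 0, 10]]}}

```text
time: 12.88
tool_pos: [0.5514, 0.1824, 0.135]
eef_rot: [-179.7, 0.5, -101.8]
contact_force: [0.8, 13.6, 0.9]
finger_gap: 0.013
gripper_force: 135.0
```

```bash
python3 cov.py
```

```text
T [-125.7    0.8  134.9] [-0.5126971  13.03176294  1.11608687] 12.925
0 [-0.6, 1.6, 118.4] [-1.3, 55.4, 119.7] | 10 [-5.2, 1.6, 119.0] [31.3, 98.2, -1.0] | 20 [-10.0, 1.5, 119.9] [23.3, 99.0, -1.0] | 30 [-14.6, 1.5, 120.2] [15.1, 99.7, -0.5] | 40 [-19.3, 1.4, 120.1] [6.8, 100.6, -0.5] | 50 [-24.1, 1.4, 120.5] [-2.0, 100.7, 1.5] | 60 [-28.9, 1.3, 120.2] [-10.0, 102.8, -1.6] | 70 [-33.9, 1.3, 120.8] [-18.9, 103.5, -1.2] | 80 [-38.9, 1.3, 121.4] [-27.9, 104.1, -0.1] | 90 [-44.0, 1.2, 120.6] [-37.0, 105.4, -1.2] | 100 [-49.2, 1.2, 120.4] [-46.3, 106.4, -1.0] | 110 [-54.6, 1.1, 110.5] [-55.8, 107.5, -1.3] | 120 [-60.3, 1.1, 110.8] [-65.5, 108.4, -1.0] | 130 [-66.1, 1.0, 112.6] [-75.5, 109.5, -1.2] | 140 [-71.8, 1.0, 115.3] [-85.4, 110.1, 0.1] |
```

```bash
python3 - <<'E'
from h import *
w=arm.grab_frame('wrist')[0]; s=arm.grab_frame('scene')[0][110:250,220:380]
a=cv2.resize(w,None,fx=.8,fy=.8); b=cv2.resize(s,None,fx=2.4,fy=2.4)[:307]
hh=max(a.shape[0],b.shape[0]); c=np.zeros((hh,a.shape[1]+b.shape[1],3),np.uint8); c[:a.shape[0],:a.shape[1]]=a; c[:b.shape[0],a.shape[1]:]=b
print(c.shape); cv2.imwrite('pics/c8.png',c)
E
```

```text
(307, 794, 3)
```

View pics/c8.png

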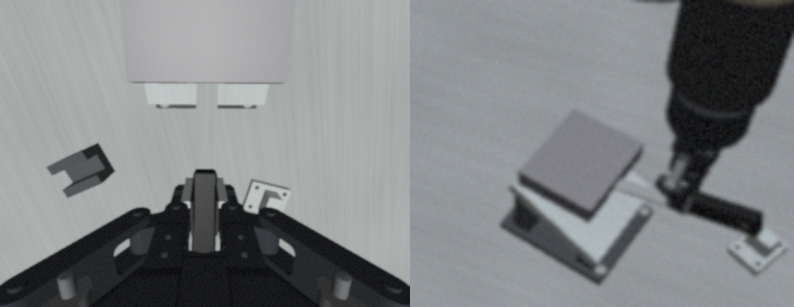

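Blade still under the cover, but the pry has swung nose-down in the grip; cover stays at ~0.47 rad. Measure the pry more exactly.

```bash
python3 - <<'E'
from blade import *
im,d,P=cloud('wrist'); T,N,M=blade(im,P); s=arm.sense(); print('T',T.round(1),s['contact_force'],s['wrist_torque'],s['gripper_force'],s['finger_gap'],s['eef_rot'])
for v in range(96,300,6): print(v,np.nanmedian(N[v,250:262],0).round(1).tolist(),end=' | ')
print()
for v in (110,125,135): print(v,N[v,236:280:3].round(0)[:,2].tolist())
E
```

```text
T [-125.7    0.8  134.7] [ 0.66131445 13.26982239  1.91193411] [ 5.22197837e+00 -6.09205793e-04 -1.70573917e-01] 135.0012046820484 0.012737174101512625 [-179.74607639    0.46108029 -101.74062067]
96 [-47.2, 1.5, 120.5] | 102 [-50.3, 1.5, 120.1] | 108 [-53.5, 1.5, 109.4] | 114 [-56.9, 1.4, 110.7] | 120 [-60.4, 1.4, 111.4] | 126 [-63.8, 1.4, 112.8] | 132 [-67.3, 1.3, 113.6] | 138 [-70.7, 1.3, 114.6] | 144 [-74.2, 1.3, 115.5] | 150 [-77.6, 1.2, 116.5] | 156 [-81.1, 1.2, 117.6] | 162 [-84.6, 1.2, 118.4] | 168 [-88.0, 1.1, 119.5] | 174 [-91.5, 1.1, 120.5] | 180 [-94.9, 1.1, 121.6] | 186 [-98.4, 1.0, 122.4] | 192 [-102.0, 1.0, 123.1] | 198 [-105.3, 1.0, 124.5] | 204 [-108.9, 0.9, 125.3] | 210 [-112.3, 0.9, 126.3] | 216 [-107.5, 0.9, 147.5] | 222 [-110.1, 0.9, 149.2] | 228 [-113.2, 0.8, 149.8] | 234 [-116.2, 0.8, 150.7] | 240 [-119.4, 0.8, 151.2] | 246 [-122.3, 0.7, 152.2] | 252 [-125.3, 0.7, 153.0] | 258 [-128.2, 0.7, 154.0] | 264 [-131.2, 0.7, 155.0] | 270 [-134.3, 0.4, 155.6] | 276 [-137.2, 0.6, 156.8] | 282 [-140.3, 0.6, 157.5] | 288 [-143.1, 0.5, 158.5] | 294 [-146.4, 0.5, 159.1] | 
110 [52.0, 53.0, 53.0, 52.0, 109.0, 109.0, 110.0, 110.0, 111.0, 110.0, 109.0, 109.0, 109.0, 53.0, 52.0]
125 [47.0, 47.0, 47.0, 47.0, 113.0, 113.0, 112.0, 113.0, 112.0, 112.0, 112.0, 112.0, 47.0, 47.0, 45.0]
135 [10.0, 10.0, 10.0, 9.0, 113.0, 113.0, 114.0, 113.0, 115.0, 114.0, 115.0, 115.0, 10.0, 10.0, 10.0]
```

The pry slid back ~33 mm in the grip and pitched −16°, and its tip now rests against the cover's front wall. The cover holds at ~0.47 rad, so I back off, re-tilt nose-up on the ledge and lever again slowly with the shorter arm.

Request:
{"fn": "drive_tool", "kwargs": {"series": [[1.3, 5.7, 0, 0, 10], [1.3, 5.7, 0, 0, 10], [0, 0, -20, 0, 10], [0, 0, -20, 0, 10], [0, 0, -8, 0, 10], [0, 0, -4, 0, 10], [0, 0, 0, 0, 10]], "newtons": 40}}

```text
time: 13.95
tool_pos: [0.5519, 0.19, 0.0811]
eef_rot: [-180.0, -0.0, -101.8]
contact_force: [-0.5, -0.1, 0.1]
finger_gap: 0.0129
gripper_force: 134.6
```

```bash
cat > pr.py <<'E'
from blade import *
im,d,P=cloud('wrist'); T,N,M=blade(im,P); s=arm.sense(); print('T',T.round(1),s['contact_force'].round(1),s['gripper_force'],s['time'])
for v in range(0,290,10): print(v,np.nanmedian(N[v,250:262],0).round(1).tolist(),end=' | ')
E
python3 pr.py
```

```text
T [-133.3   -0.2   81.4] [ 0.6 -0.4 -0.7] 134.62943664337217 14.0
0 [-26.8, 0.6, 119.9] | 10 [-29.8, 0.6, 120.2] | 20 [-32.7, 0.6, 119.9] | 30 [-35.8, 0.6, 120.2] | 40 [-38.9, 0.4, 120.1] | 50 [-42.0, 0.5, 120.3] | 60 [-45.2, 0.5, 120.2] | 70 [-48.5, 0.5, 120.1] | 80 [-50.8, 0.4, 110.4] | 90 [-50.4, 0.3, 54.5] | 100 [-56.0, 0.3, 51.8] | 110 [-61.8, 0.3, 57.5] | 120 [-67.6, 0.2, 58.9] | 130 [-73.3, 0.2, 60.5] | 140 [-79.1, 0.1, 61.6] | 150 [-84.8, 0.1, 63.8] | 160 [-90.6, 0.0, 65.0] | 170 [-96.4, -0.0, 66.8] | 180 [-102.1, -0.1, 68.6] | 190 [-108.0, -0.1, 69.9] | 200 [-113.8, -0.2, 71.3] | 210 [-119.4, -0.5, 73.5] | 220 [-116.7, -0.1, 95.3] | 230 [-121.6, -0.2, 96.8] | 240 [-126.9, -0.2, 97.6] | 250 [-131.9, -0.3, 99.0] | 260 [-136.8, -0.3, 100.7] | 270 [-141.9, -0.3, 102.0] | 280 [-147.0, -0.4, 103.2] |
```

Request:
{"fn": "drive_tool", "kwargs": {"series": [[0, 0, -4, 0, 10], [0, 0, -4, 0, 10], [0, 0, -4, 0, 10], [0, 0, -4, 0, 10]], "newtons": 40}}

```text
time: 14.5
tool_pos: [0.5545, 0.1917, 0.0672]
eef_rot: [-179.7, 0.2, -101.6]
contact_force: [0.0, 2.6, 8.6]
finger_gap: 0.0127
gripper_force: 137.6
```

Request:
{"fn": "drive_tool", "kwargs": {"series": [[0, 0, -4, 0, 10], [0, 0, -4, 0, 10], [0, 0, -4, 0, 10]]}}

```text
time: 14.88
tool_pos: [0.5542, 0.1914, 0.055]
eef_rot: [-179.7, 0.2, -101.7]
contact_force: [-0.6, 0.4, 5.1]
finger_gap: 0.0129
gripper_force: 138.4
```

```bash
python3 pr.py
```

```text
T [-134.7    1.4   54.4] [3.5 0.4 8.4] 138.93715381622314 14.925
0 [-37.7, 2.5, 120.2] | 10 [-39.9, 2.5, 120.2] | 20 [-42.1, 2.4, 120.3] | 30 [-44.4, 2.4, 120.4] | 40 [-46.7, 2.4, 120.5] | 50 [-49.0, 2.4, 120.3] | 60 [-50.6, 2.4, 115.7] | 70 [-45.2, 2.6, 56.7] | 80 [-49.8, 2.5, 57.6] | 90 [-54.4, 2.5, 57.3] | 100 [-59.1, 2.4, 57.1] | 110 [-63.8, 2.4, 56.2] | 120 [-68.7, 2.4, 56.3] | 130 [-73.8, 2.3, 55.8] | 140 [-78.9, 2.2, 56.1] | 150 [-84.2, 2.2, 55.5] | 160 [-89.6, 2.1, 55.4] | 170 [-95.3, 2.1, 54.4] | 180 [-100.9, 2.0, 54.4] | 190 [-106.9, 2.0, 53.8] | 200 [-111.4, 1.9, 58.0] | 210 [-112.2, 1.9, 71.2] | 220 [-115.8, 1.8, 75.3] | 230 [-121.4, 1.7, 75.0] | 240 [-127.1, 1.7, 74.7] | 250 [-132.8, 1.6, 74.6] | 260 [-138.9, 1.6, 74.1] | 270 [-145.2, 1.5, 73.7] | 280 [-151.7, 1.4, 73.2] |
```

Request:
{"fn": "drive_tool", "kwargs": {"series": [[0, 0, -4, 0, 10], [0, 0, -4, 0, 10], [0, 0, -4, 0, 10], [0, 0, -4, 0, 10], [0, 0, -4, 0, 10], [0, 0, 0, 0, 10]]}}

```text
time: 15.68
tool_pos: [0.5529, 0.1905, 0.0341]
eef_rot: [-179.9, 0.1, -101.7]
contact_force: [0.1, 0.9, 7.4]
finger_gap: 0.0129
gripper_force: 138.8
```

```bash
python3 pr.py
```

```text
T [-133.8    0.6   34.2] [0.2 0.5 6.6] 138.772451877594 15.725
0 [nan, nan, nan] | 10 [nan, nan, nan] | 20 [-46.8, 1.5, 119.1] | 30 [-48.5, 1.4, 119.4] | 40 [-50.3, 1.4, 119.9] | 50 [-50.7, 1.4, 113.4] | 60 [-43.6, 1.5, 59.5] | 70 [-47.1, 1.4, 58.3] | 80 [-50.8, 1.4, 57.0] | 90 [-54.6, 1.4, 55.9] | 100 [-58.6, 1.3, 54.8] | 110 [-62.8, 1.3, 53.8] | 120 [-67.1, 1.2, 51.7] | 130 [-71.6, 1.2, 50.2] | 140 [-76.3, 1.1, 49.2] | 150 [-81.3, 1.1, 47.6] | 160 [-86.5, 1.1, 45.2] | 170 [-91.9, 1.0, 43.7] | 180 [-97.6, 0.9, 41.9] | 190 [-103.7, 0.9, 39.8] | 200 [-106.5, 0.9, 48.1] | 210 [-108.9, 0.8, 55.9] | 220 [-112.3, 0.8, 60.3] | 230 [-118.4, 0.7, 58.3] | 240 [-125.1, 0.7, 55.5] | 250 [-131.6, 0.6, 53.8] | 260 [-138.9, 0.5, 51.4] | 270 [-146.5, 0.5, 48.9] | 280 [-154.6, 0.4, 46.4] | pr.py:3: RuntimeWarning: All-NaN slice encountered
  for v in range(0,290,10): print(v,np.nanmedian(N[v,250:262],0).round(1).tolist(),end=' | ')
```

```bash
python3 - <<'E'
import arc; from arc import *
arc.be=np.radians(18.2); arc.bd=np.array([np.cos(arc.be),np.sin(arc.be)])
def tip(th): return pt(88,5,th)+np.interp(th,[.436,1.05],[10.5,15])*arc.bd
ths=np.arange(.436,1.25,.1); p=np.array([tip(t) for t in ths]); print(p[0])
for t,q,dq in zip(ths[1:],p[1:],np.diff(p,axis=0)/2): print(round(t,2),q.round(1),'half',(dq[0]*hx).round(2),(dq[0]*hy).round(2),dq[1].round(2))
E
```

```text
[-36.02695016 105.55027282]
0.54 [-34.4 114.5] half -0.17 -0.8 4.49
0.64 [-31.9 123.4] half -0.26 -1.22 4.43
0.74 [-28.5 132. ] half -0.35 -1.64 4.31
0.84 [-24.4 140.3] half -0.44 -2.04 4.16
0.94 [-19.4 148.3] half -0.53 -2.43 3.97
1.04 [-13.7 155.7] half -0.6 -2.79 3.73
1.14 [ -7.9 162.5] half -0.61 -2.84 3.37
1.24 [ -1.5 168.6] half -0.67 -3.11 3.05
```

Request:
{"fn": "drive_tool", "kwargs": {"series": [[-0.7, -3.3, 15, 0, 10], [-0.7, -3.3, 15, 0, 10], [0, 0, 6, 0, 10], [0, 0, 4, 0, 10], [0, 0, 4, 0, 10]], "newtons": 120}}

```text
time: 16.35
tool_pos: [0.5501, 0.1833, 0.0769]
eef_rot: [180.0, -0.0, -101.8]
contact_force: [-0.5, 0.0, -0.5]
finger_gap: 0.013
gripper_force: 137.1
```

```bash
python3 pr.py
```

```text
T [-126.4   -0.3   77.4] [-0.2  0.  -0.6] 137.15067386627197 16.4
0 [-21.4, 0.3, 119.9] | 10 [-24.3, 0.3, 120.2] | 20 [-27.0, 0.3, 120.0] | 30 [-30.0, 0.3, 120.3] | 40 [-32.9, 0.2, 120.0] | 50 [-35.9, 0.2, 120.0] | 60 [-39.0, 0.2, 120.2] | 70 [-42.2, 0.2, 120.2] | 80 [-45.4, 0.1, 120.5] | 90 [-48.6, 0.1, 120.6] | 100 [-51.0, 0.0, 96.1] | 110 [-55.2, 0.0, 95.2] | 120 [-59.5, -0.0, 93.8] | 130 [-64.1, -0.1, 92.3] | 140 [-68.9, -0.1, 90.5] | 150 [-73.8, -0.2, 89.3] | 160 [-79.1, -0.2, 87.4] | 170 [-84.5, -0.3, 85.8] | 180 [-90.2, -0.3, 84.1] | 190 [-96.2, -0.4, 82.4] | 200 [-98.8, -0.4, 91.3] | 210 [-101.3, -0.4, 98.9] | 220 [-105.1, -0.4, 102.3] | 230 [-111.0, -0.4, 100.7] | 240 [-117.3, -0.5, 98.6] | 250 [-124.0, -0.6, 96.6] | 260 [-131.3, -0.6, 94.2] | 270 [-138.9, -0.7, 91.8] | 280 [-146.9, -0.8, 89.4] |
```

Request:
{"fn": "drive_tool", "kwargs": {"series": [[0, 0, 4, 0, 10], [-0.1, -0.4, 4.3, 0, 10], [-0.2, -0.8, 4.5, 0, 10], [-0.2, -0.8, 4.5, 0, 10], [-0.2, -1.2, 4.4, 0, 10], [0, 0, 0, 0, 10]]}}

```text
time: 17.15
tool_pos: [0.5496, 0.18, 0.099]
eef_rot: [-180.0, 0.0, -101.8]
contact_force: [0.1, -0.3, -1.2]
finger_gap: 0.0128
gripper_force: 137.4
```

```bash
python3 pr.py
```

```text
T [-122.9   -0.3   98.9] [ 0.5 -2.2 -3.7] 137.3926305770874 17.2
0 [-13.9, 0.5, 130.1] | 10 [-17.4, 0.5, 131.3] | 20 [-20.8, 0.5, 131.9] | 30 [-24.1, 0.4, 132.5] | 40 [-27.5, 0.4, 133.1] | 50 [-30.9, 0.4, 133.5] | 60 [-34.4, 0.4, 134.2] | 70 [-37.9, 0.3, 135.6] | 80 [-41.4, 0.3, 136.1] | 90 [-44.8, 0.5, 136.4] | 100 [-47.8, 0.2, 122.0] | 110 [-51.9, 0.2, 117.1] | 120 [-56.2, 0.2, 115.8] | 130 [-60.8, 0.1, 113.8] | 140 [-65.6, 0.1, 112.5] | 150 [-70.5, 0.0, 111.3] | 160 [-75.7, -0.0, 109.8] | 170 [-81.2, -0.1, 108.0] | 180 [-86.9, -0.1, 106.0] | 190 [-93.0, -0.2, 104.0] | 200 [-95.5, -0.2, 113.2] | 210 [-97.9, -0.2, 121.2] | 220 [-101.6, -0.2, 124.8] | 230 [-107.7, -0.2, 122.7] | 240 [-113.9, -0.3, 121.0] | 250 [-120.5, -0.4, 119.1] | 260 [-127.7, -0.4, 116.7] | 270 [-135.4, -0.5, 114.1] | 280 [-143.4, -0.6, 111.7] |
```

Cover at ~0.64 rad, pry holding firm. Continue.

Request:
{"fn": "drive_tool", "kwargs": {"series": [[-0.3, -1.6, 4.3, 0, 10], [-0.4, -1.7, 4.3, 0, 10], [-0.4, -2, 4.2, 0, 10], [-0.5, -2.1, 4.1, 0, 10], [-0.5, -2.4, 4, 0, 10], [-0.5, -2.4, 4, 0, 10]]}}

```text
time: 17.95
tool_pos: [0.547, 0.1678, 0.1238]
eef_rot: [180.0, -0.0, -101.8]
contact_force: [-0.4, -0.0, -4.4]
finger_gap: 0.0127
gripper_force: 136.3
```

```bash
python3 pr.py
```

```text
T [-110.2   -0.3  124.3] [ 0.1 -0.6 -2.1] 136.21350523433648 18.0
0 [2.9, 0.5, 142.5] | 10 [-1.3, 0.5, 144.5] | 20 [-5.4, 0.5, 146.9] | 30 [-9.6, 0.5, 149.3] | 40 [-13.5, 0.4, 151.4] | 50 [-17.5, 0.4, 153.7] | 60 [-21.3, 0.4, 155.8] | 70 [-25.0, 0.3, 157.7] | 80 [-28.7, 0.3, 159.4] | 90 [-32.0, 0.3, 155.9] | 100 [-35.4, 0.2, 149.2] | 110 [-39.4, 0.2, 141.6] | 120 [-43.7, 0.2, 140.4] | 130 [-48.3, 0.1, 138.9] | 140 [-53.1, 0.1, 137.4] | 150 [-58.0, 0.0, 136.1] | 160 [-63.3, -0.0, 134.2] | 170 [-68.6, -0.1, 132.8] | 180 [-74.5, -0.1, 130.7] | 190 [-80.5, -0.2, 128.9] | 200 [-84.7, -0.2, 133.2] | 210 [-87.3, -0.2, 140.9] | 220 [-89.7, -0.5, 148.0] | 230 [-95.2, -0.3, 147.5] | 240 [-101.7, -0.3, 145.2] | 250 [-108.4, -0.4, 143.2] | 260 [-115.6, -0.4, 140.8] | 270 [-123.3, -0.5, 138.3] | 280 [-131.3, -0.6, 135.9] |
```

Request:
{"fn": "drive_tool", "kwargs": {"series": [[-0.6, -2.8, 3.8, 0, 10], [-0.6, -2.8, 3.8, 0, 10], [-0.6, -3, 2.6, 0, 10], [-0.6, -3, 2.6, 0, 10], [-0.7, -3.3, 2.3, 0, 10], [-0.7, -3.3, 2.3, 0, 10], [-0.7, -3.4, 1.9, 0, 10], [-0.7, -3.4, 1.9, 0, 10], [0, 0, 0, 0, 10]]}}

```text
time: 19.12
tool_pos: [0.5418, 0.1426, 0.145]
eef_rot: [-180.0, -0.0, -101.8]
contact_force: [0.7, -0.3, -1.2]
finger_gap: 0.0131
gripper_force: 136.6
```

```bash
python3 pr.py
```

```text
T [-8.470e+01 -1.000e-01  1.448e+02] [ 0.   0.6 -0.2] 136.52895126957446 19.175
0 [39.1, 0.9, 133.4] | 10 [32.0, 0.8, 142.0] | 20 [25.6, 0.8, 149.8] | 30 [19.6, 0.7, 157.1] | 40 [14.3, 0.7, 163.5] | 50 [9.3, 0.7, 169.4] | 60 [4.8, 0.6, 174.8] | 70 [0.5, 0.6, 180.0] | 80 [-3.0, 0.6, 180.1] | 90 [-6.3, 0.6, 177.3] | 100 [-9.8, 0.7, 174.1] | 110 [-13.7, 0.5, 171.1] | 120 [-18.0, 0.4, 161.7] | 130 [-22.6, 0.4, 160.3] | 140 [-27.3, 0.4, 158.9] | 150 [-32.3, 0.3, 157.0] | 160 [-37.6, 0.3, 155.2] | 170 [-43.0, 0.2, 153.6] | 180 [-48.6, 0.2, 152.4] | 190 [-54.8, 0.1, 149.8] | 200 [-59.0, 0.1, 154.2] | 210 [-61.5, 0.1, 162.5] | 220 [-64.1, 0.1, 169.0] | 230 [-69.6, 0.0, 168.4] | 240 [-76.0, -0.0, 166.4] | 250 [-82.5, -0.1, 164.6] | 260 [-89.9, -0.1, 162.1] | 270 [-97.3, -0.2, 159.9] | 280 [-105.7, -0.3, 156.9] |
```

Request:
{"fn": "drive_tool", "kwargs": {"series": [[-0.8, -3.6, 1.6, 0, 10], [-0.8, -3.6, 1.6, 0, 10], [-0.8, -3.8, 1.2, 0, 10], [-0.8, -3.8, 1.2, 0, 10], [-0.9, -3.9, 0.8, 0, 10], [-0.9, -3.9, 0.8, 0, 10], [-0.9, -3.9, 0.4, 0, 10], [-0.9, -3.9, 0.4, 0, 10], [-0.9, -3.9, 0, 0, 10], [-0.9, -3.9, 0, 0, 10]]}}

```text
time: 20.42
tool_pos: [0.5332, 0.1045, 0.1527]
eef_rot: [-180.0, -0.0, -101.8]
contact_force: [-0.2, 0.1, -2.2]
finger_gap: 0.013
gripper_force: 136.5
```

Request:
{"fn": "drive_tool", "kwargs": {"series": [[-0.9, -3.9, 0, 0, 10], [-0.5, -2, 0, 0, 10], [0, 0, 0, 0, 10]]}}

```text
time: 20.8
tool_pos: [0.5317, 0.0986, 0.1527]
eef_rot: [180.0, -0.0, -101.8]
contact_force: [0.0, -0.8, -1.1]
finger_gap: 0.0126
gripper_force: 136.5
```

```bash
python3 pr.py
```

```text
T [-39.6  -0.7 152.7] [-1.6 -0.5 -2.8] 136.5258902683854 20.85
0 [133.5, -0.1, -0.2] | 10 [125.3, 0.3, -0.6] | 20 [116.7, 0.2, -0.6] | 30 [108.2, 0.2, -1.1] | 40 [99.3, 0.1, -0.8] | 50 [51.8, 0.1, 190.7] | 60 [48.6, 0.1, 190.3] | 70 [45.4, 0.0, 189.7] | 80 [42.0, 0.0, 189.6] | 90 [38.6, -0.0, 189.1] | 100 [35.7, -0.1, 172.2] | 110 [31.5, -0.1, 171.0] | 120 [27.2, -0.2, 169.6] | 130 [22.6, -0.4, 168.1] | 140 [17.8, -0.2, 166.4] | 150 [12.9, -0.3, 164.9] | 160 [7.6, -0.3, 163.2] | 170 [2.1, -0.4, 161.3] | 180 [-3.5, -0.4, 159.9] | 190 [-9.5, -0.5, 157.9] | 200 [-13.8, -0.5, 162.1] | 210 [-16.5, -0.3, 169.6] | 220 [-18.9, -0.5, 176.7] | 230 [-24.3, -0.6, 176.3] | 240 [-30.6, -0.6, 174.6] | 250 [-37.6, -0.7, 172.0] | 260 [-45.0, -0.7, 169.4] | 270 [-52.4, -0.8, 167.3] | 280 [-60.7, -0.6, 164.5] |
```

Request:
{"fn": "drive_tool", "kwargs": {"series": [[-0.6, -2.9, 0, 0, 10], [0, 0, 0, 0, 10], [2, 9, 0, 0, 10], [4, 20, 0, 0, 10], [5, 23, 0, 0, 10], [3, 12, 30, 0, 10], [0, 0, 50, 0, 10], [0, 0, 50, 0, 10], [0, -20, 25, 0, 10], [-3, -50, 0, 0, 10]]}}

```text
time: 22.1
tool_pos: [0.5439, 0.0922, 0.3101]
eef_rot: [-179.8, 0.1, -101.6]
contact_force: [0.5, -0.5, -1.2]
finger_gap: 0.0128
gripper_force: 124.1
```

Request:
{"fn": "drive_tool", "kwargs": {"series": [[-4, -55, 0, 0, 10], [-4, -55, 0, 0, 10], [-4, -55, 0, 0, 10], [-4, -55, 0, 0, 10], [-4, -55, 0, 0, 10], [0, -30, 0, 0, 10], [0, 0, -55, 0, 10], [0, 0, -55, 0, 10], [0, 0, -55, 0, 10], [0, 0, -55, 0, 10]]}}

```text
time: 23.35
tool_pos: [0.5234, -0.2142, 0.0862]
eef_rot: [-180.0, -0.0, -101.7]
contact_force: [0.8, 0.5, -1.3]
finger_gap: 0.0131
gripper_force: 124.2
```

```bash
python3 pr.py; cat > cover.py <<'E'
from blade import *
im,d,P=cloud('top'); N=nest(P.reshape(-1,3)); M=(abs(N[:,1])<50)&(abs(N[:,0])<110)&(N[:,2]>130); Q=N[M]
print('cover',len(Q)); 
for lo in range(130,200,15):
    q=Q[(Q[:,2]>lo)&(Q[:,2]<lo+15)]; print(lo,len(q),q[:,0].min().round() if len(q) else '',q[:,0].max().round() if len(q) else '')
E
python3 cover.py
```

```text
T [268.   52.5  78.8] [-4.5  0.5 -8.4] 124.08621741589741 23.4
0 [417.8, 58.5, -0.3] | 10 [411.4, 58.5, -0.5] | 20 [404.8, 58.4, -0.4] | 30 [398.2, 58.0, -0.7] | 40 [391.3, 58.3, -0.5] | 50 [384.3, 58.2, -0.6] | 60 [377.2, 58.2, -0.6] | 70 [353.6, 58.0, 118.0] | 80 [350.2, 58.0, 116.2] | 90 [346.6, 58.0, 115.1] | 100 [342.9, 57.9, 113.5] | 110 [339.0, 57.9, 111.2] | 120 [334.8, 57.9, 109.1] | 130 [330.4, 57.8, 107.3] | 140 [325.8, 57.8, 105.1] | 150 [320.9, 57.7, 102.4] | 160 [315.7, 57.7, 99.9] | 170 [310.2, 57.6, 97.5] | 180 [304.3, 57.6, 94.6] | 190 [298.0, 57.5, 91.7] | 200 [294.2, 57.5, 97.1] | 210 [291.1, 57.5, 103.6] | 220 [288.3, 57.4, 109.7] | 230 [282.9, 57.4, 109.3] | 240 [275.6, 57.3, 105.5] | 250 [268.0, 57.2, 102.1] | 260 [259.6, 57.2, 98.1] | 270 [250.4, 57.1, 93.6] | 280 [240.2, 57.0, 88.7] | cover 2546
130 0  
145 0  
160 0  
175 0  
190 0
```

Request:
{"fn": "drive_tool", "kwargs": {"series": [[0, 0, -30, 0, 10], [0, 0, -8, 0, 10], [0, 0, -6, 0, 10], [0, 0, -6, 0, 10], [0, 0, -6, 0, 10], [0, 0, -6, 0, 10], [0, 0, 0, 0, 10]]}}

```text
time: 24.32
tool_pos: [0.526, -0.2152, 0.0283]
eef_rot: [-179.6, 0.0, -101.7]
contact_force: [2.7, 3.0, 9.6]
finger_gap: 0.0128
gripper_force: 127.1
```

```bash
python3 pr.py
```

```text
T [268.3  60.   28.4] [2.5 2.1 8.8] 127.0392107963562 24.375
0 [398.0, 61.3, -0.3] | 10 [393.3, 61.3, -0.7] | 20 [388.4, 61.2, -0.7] | 30 [383.4, 61.2, -0.8] | 40 [378.1, 61.1, 0.1] | 50 [373.0, 61.1, -0.5] | 60 [367.7, 61.0, -0.4] | 70 [355.8, 60.7, 47.3] | 80 [351.9, 60.6, 46.3] | 90 [347.9, 60.6, 45.2] | 100 [343.8, 60.6, 43.6] | 110 [339.5, 60.5, 42.8] | 120 [335.0, 60.5, 41.0] | 130 [330.3, 60.5, 39.7] | 140 [325.4, 60.4, 38.4] | 150 [320.3, 60.4, 37.2] | 160 [315.0, 60.4, 35.5] | 170 [309.3, 60.3, 33.5] | 180 [303.5, 60.3, 31.6] | 190 [297.5, 60.2, 30.3] | 200 [293.2, 60.2, 34.8] | 210 [290.5, 60.1, 42.9] | 220 [288.0, 60.0, 49.8] | 230 [282.1, 60.0, 48.6] | 240 [275.5, 60.0, 46.6] | 250 [268.6, 59.9, 44.3] | 260 [261.5, 59.9, 42.6] | 270 [253.6, 59.8, 40.0] | 280 [245.5, 59.8, 37.6] |
```

Flattening as it presses. Continue down, then release.

Request:
{"fn": "drive_tool", "kwargs": {"series": [[0, 0, -6, 0, 10], [0, 0, -6, 0, 10], [0, 0, -6, 0, 10], [0, 0, -3, 0, 10], [0, 0, 0, 0, 10], [0, 0, 0, 0, 30], [0, 0, 0, 0, 45], [0, 0, 0, 0, 45], [0, 0, 0, 0, 45]]}}

```text
time: 25.5
tool_pos: [0.5221, -0.2149, 0.0046]
eef_rot: [180.0, -0.0, -101.8]
contact_force: [-0.3, 0.2, 0.4]
finger_gap: 0.0452
gripper_force: 0.0
```

Request:
{"fn": "drive_tool", "kwargs": {"series": [[0, 0, 20, 0, 45], [0, 0, 60, 0, 45], [0, 0, 60, 0, 45], [0, 0, 60, 0, 45], [0, 0, 60, 0, 45], [0, 0, 0, 0, 45]]}}

```text
time: 26.25
tool_pos: [0.5245, -0.2156, 0.2703]
eef_rot: [-179.4, 0.0, -101.7]
contact_force: [-0.0, 0.2, -2.0]
finger_gap: 0.045
gripper_force: 0.0
```

```bash
python3 - <<'E'
from blade import *
s=arm.sense(); print(s['tool_pos'],s['eef_rot'],s['qpos'],s['time'],s['finger_gap'])
w,d,P=cloud('wrist'); N=nest(P.reshape(-1,3)).reshape(P.shape)
for v in range(60,300,12): print(v,np.nanmedian(N[v,250:262],0).round(1).tolist(),end=' | ')
a=cv2.resize(w,None,fx=.78,fy=.78); b=cv2.resize(arm.grab_frame('scene')[0],None,fx=.78,fy=.78)
cv2.imwrite('pics/c9.png',np.hstack([a,b]))
E
```

```text
[ 0.52454295 -0.21559157  0.27032941] [-1.79445252e+02  1.01826627e-02 -1.01743329e+02] [ -2.52068005   8.72122536 -10.16950143   0.0836257  -70.56008348
  -9.25015289] 26.25 0.044953278598469947
60 [409.5, 62.1, -0.8] | 72 [393.7, 62.0, 0.2] | 84 [377.7, 61.8, -0.6] | 96 [361.2, 61.7, -0.5] | 108 [344.4, 61.5, 1.4] | 120 [327.2, 61.4, 0.8] | 132 [309.5, 61.2, 1.2] | 144 [291.5, 61.0, 1.1] | 156 [276.6, 60.7, 23.1] | 168 [258.5, 60.6, 22.4] | 180 [240.3, 60.4, 23.4] | 192 [221.3, 60.3, 23.1] | 204 [202.0, 60.1, 23.4] | 216 [172.2, 60.0, -0.7] | 228 [150.5, 59.8, -0.6] | 240 [128.2, 59.6, -0.8] | 252 [105.5, 59.4, -0.4] | 264 [81.9, 59.2, -0.6] | 276 [60.3, 59.0, 3.5] | 288 [41.3, 58.8, 11.2] |
```

View pics/c9.png

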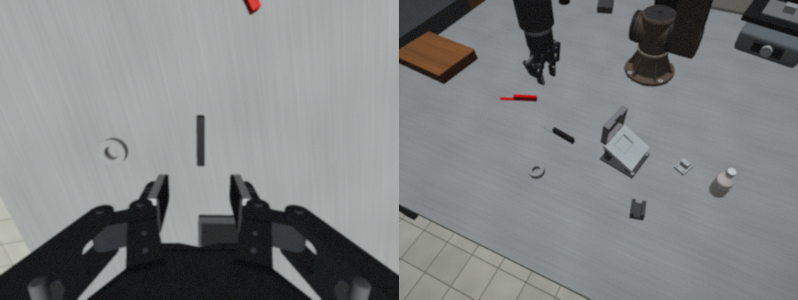

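Pry lies flat at left-picture (200,140), well clear; right picture shows the cover standing open at (613,125) with the pocket bare. Next, the part.

Request:
{"fn": "drive_tool", "kwargs": {"series": [[-3, 24, 5, 0.16, 45], [-3, 24, 5, 0.16, 45], [-3, 24, 0, 0.16, 45], [-3, 24, 0, 0.16, 45], [-3, 24, 0, 0.16, 45], [-3, 24, 0, 0.16, 45], [-4, 24, 0, 0.16, 45], [-4, 24, 0, 0.16, 45], [-4, 24, 0, 0.16, 45]]}}

```text
time: 27.48
tool_pos: [0.4911, 0.0016, 0.2727]
eef_rot: [179.9, 0.2, -19.0]
contact_force: [-0.2, -0.4, 0.3]
finger_gap: 0.0452
gripper_force: 0.0
```

Request:
{"fn": "drive_tool", "kwargs": {"series": [[-4, 24, 0, 0.16, 45], [-4, 24, 0, 0.16, 45], [-4, 24, 0, 0.16, 45], [-4, 24, 0, 0.16, 45], [-4, 24, 0, 0.16, 45], [-4, 24, 0, 0.16, 45], [-4, 24, -20, 0.16, 45], [-4, 24, -30, 0.16, 45], [-4, 26, -20, 0.17, 45], [0, 0, 0, 0, 45]]}}

```text
time: 28.72
tool_pos: [0.4545, 0.2189, 0.2012]
eef_rot: [-179.9, 0.3, 64.0]
contact_force: [-0.4, -0.2, 0.3]
finger_gap: 0.045
gripper_force: 0.0
```

```bash
python3 - <<'E'
from blade import *
s=arm.sense(); print(s['tool_pos'],s['eef_rot'],s['qpos'],s['time'])
im,d,P=cloud('wrist'); cv2.imwrite('pics/w10.png',im)
L=P.reshape(-1,3); A=L[(np.hypot(L[:,0]-.482,L[:,1]-.277)<.05)&(L[:,2]>.007)&(L[:,2]<.042)]; r=A[A[:,2]>.031]
f=lambda q: cv2.minAreaRect((q[:,:2]*1000).astype(np.float32)); print(len(A),f(A),f(r),r[:,2].mean())
# cover
N=nest(L); Q=N[(abs(N[:,1])<54)&(N[:,0]>20)&(N[:,0]<90)&(N[:,2]>105)&(N[:,2]<200)]
print(len(Q)); 
for h in range(105,200,10):
    q=Q[(Q[:,2]>=h)&(Q[:,2]<h+10)]
    if len(q): print(h,len(q),np.percentile(q[:,0],[1,50,99]).round(1))
E
```

```text
[0.45447592 0.21889269 0.20122026] [-179.86120614    0.34568601   63.95604878] [ 4.80337090e+01  5.95680039e+00 -2.27261173e+01 -4.38860735e-02
 -6.16875885e+01  1.05942860e+02] 28.725
1752 ((482.82275390625, 276.7639465332031), (43.17063522338867, 56.08839797973633), 63.977210998535156) ((483.2220153808594, 277.3619689941406), (31.317028045654297, 16.97316551208496), 64.10203552246094) 0.035432397890268405
838
105 167 [56.  57.8 59.4]
115 160 [55.2 56.8 58.2]
125 160 [54.3 55.6 57. ]
135 148 [52.7 54.5 56. ]
145 127 [51.9 53.5 54.8]
155 76 [50.8 52.7 53.9]
```

Request:
{"fn": "drive_tool", "kwargs": {"series": [[15, 31, -40, 0, 45], [15, 31, -40, 0, 45], [0, 0, -45, 0, 45], [0, 0, -35, 0, 45], [0, 0, -16, 0, 45], [0, 0, -7, 0, 45], [0, 0, 0, 0, 45]], "newtons": 30}}

```text
time: 29.65
tool_pos: [0.4867, 0.2811, 0.0224]
eef_rot: [180.0, -0.0, 63.8]
contact_force: [-0.9, -0.0, 1.0]
finger_gap: 0.0451
gripper_force: 0.0
```

Request:
{"fn": "drive_tool", "kwargs": {"series": [[0, 0, 0, 0, 12], [0, 0, 0, 0, 12], [0, 0, 0, 0, 12], [0, 0, 0, 0, 12]], "newtons": 30}}

```text
time: 30.15
tool_pos: [0.4868, 0.2816, 0.023]
eef_rot: [180.0, -0.1, 63.8]
contact_force: [-0.9, -0.3, 6.2]
finger_gap: 0.0175
gripper_force: 30.5
```

Request:
{"fn": "drive_tool", "kwargs": {"series": [[0, 0, 0, 0, 30], [0, 0, 0, 0, 30], [0, 0, -5, 0, 30], [0, 0, 0, 0, 30], [0, 0, 0, 0, 12], [0, 0, 0, 0, 12], [0, 0, 0, 0, 12]], "newtons": 30}}

```text
time: 31.02
tool_pos: [0.4861, 0.2809, 0.0166]
eef_rot: [-180.0, 0.0, 63.8]
contact_force: [0.3, -1.1, -1.5]
finger_gap: 0.0173
gripper_force: 30.0
```

Request:
{"fn": "drive_tool", "kwargs": {"series": [[0, 0, 20, 0, 12], [0, 0, 50, 0, 12], [0, 0, 50, 0.03, 12], [9, -26, 20, 0.035, 12], [9, -26, 0, 0.035, 12], [9, -26, 0, 0.036, 12], [9, -26, 0, 0.036, 12], [8, -26, 0, 0.036, 12], [8, -26, 0, 0.036, 12], [0, 0, 0, 0, 12]]}}

```text
time: 32.28
tool_pos: [0.5382, 0.1235, 0.1565]
eef_rot: [-180.0, 0.0, 77.7]
contact_force: [-0.2, 1.5, -1.6]
finger_gap: 0.0174
gripper_force: 30.0
```

```bash
cat > part.py <<'E'
from blade import *
import sys
im,d,P=cloud('wrist'); s=arm.sense(); T=nest(s['tool_pos'][None])[0]
print('T',T.round(2),s['eef_rot'].round(2),s['contact_force'].round(1),s['gripper_force'],s['time'])
N=nest(P.reshape(-1,3)).reshape(P.shape); cv2.imwrite('pics/'+sys.argv[1],im); np.save('last.npy',N)
b25=np.radians(25)
for v in range(150,330,8):
    r=N[v,200:312]; print(v,np.round(N[v,[210,220,230,256,282,292,302]]).astype(int)[:,[0,2]].tolist()) if not np.isnan(r).all() else 0
E
python3 part.py w11.png 2>/dev/null
```

```text
T [-66.     0.17 156.54] [-179.98    0.     77.68] [-0.   0.1 -2.1] 30.0005641579628 32.325
150 [[-94, -1], [-94, -1], [-94, 0], [-94, 0], [-94, -2], [-94, -1], [-94, -2]]
158 [[-85, 0], [-85, -2], [-85, 0], [-85, 0], [-85, 0], [-85, -2], [-85, -1]]
166 [[-78, 10], [-78, 10], [-78, 10], [-78, 11], [-78, 9], [-79, 12], [-78, 10]]
174 [[-70, 15], [-70, 11], [-69, 11], [-69, 12], [-69, 11], [-69, 11], [-70, 14]]
182 [[-70, 48], [-69, 45], [-69, 44], [-69, 45], [-69, 46], [-69, 46], [-69, 44]]
190 [[-62, 48], [-62, 48], [-62, 50], [-62, 49], [-62, 50], [-62, 49], [-62, 49]]
198 [[-55, 52], [-55, 52], [-55, 53], [-55, 52], [-55, 53], [-55, 52], [-55, 53]]
206 [[-82, 150], [-82, 151], [-82, 151], [-83, 152], [-82, 151], [-82, 151], [-82, 151]]
214 [[-78, 152], [-78, 152], [-77, 151], [-78, 152], [-78, 152], [-78, 153], [-77, 151]]
222 [[-73, 152], [-72, 151], [-76, 161], [-77, 161], [-76, 160], [-72, 151], [-34, 62]]
230 [[-67, 151], [-72, 163], [-76, 171], [-77, 172], [-76, 171], [-67, 151], [-27, 65]]
238 [[-62, 151], [-72, 172], [-76, 180], [-74, 176], [-76, 180], [-73, 173], [-20, 67]]
[... 271 characters left out ...]
[-77, 209], [-77, 209], [-74, 204], [-55, 175], [-77, 209], [-77, 209], [-77, 209]]
278 [[-77, 214], [-82, 220], [-70, 203], [-50, 175], [-76, 213], [-82, 221], [-77, 214]]
286 [[-82, 226], [-82, 225], [-65, 201], [-46, 176], [-74, 214], [-82, 226], [-82, 226]]
294 [[-83, 230], [-82, 229], [-62, 204], [26, 90], [-62, 203], [-82, 229], [-83, 230]]
302 [[-81, 232], [-82, 233], [-58, 203], [32, 93], [-58, 203], [-82, 233], [-82, 233]]
310 [[-83, 237], [-82, 236], [-57, 207], [38, 97], [-68, 219], [-83, 237], [-83, 237]]
318 [[-82, 240], [-83, 240], [-76, 233], [-76, 232], [-75, 232], [-83, 240], [-82, 239]]
326 [[-82, 242], [-82, 242], [-76, 236], [-76, 236], [-76, 236], [-82, 242], [-82, 242]]
```

View pics/w11.png

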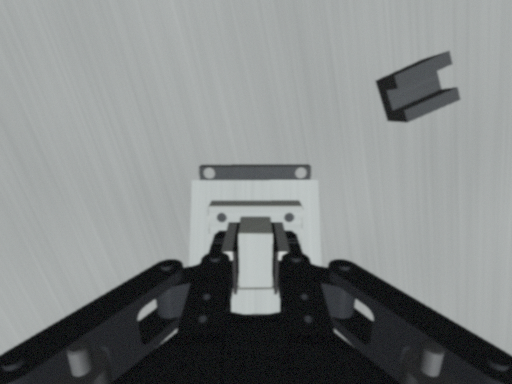

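Picture: part held square at (255,225–310), foot edge level at row 204, nest ledge beneath at rows 180–205. Now press it on the bare ledge to take up the 25° slope.

```bash
python3 - <<'E'
import numpy as np
N=np.load('last.npy')
for v in (208,211,214):
    r=N[v]; k=np.where((abs(r[:,2]-151.5)<4)&(abs(r[:,1])<40))[0]; print(v,k.min(),k.max(),r[k.min()].round(1),r[k.max()].round(1))
for v in (186,194):
    r=N[v]; k=np.where((r[:,2]>40)&(abs(r[:,1])<75))[0]; print(v,r[k.min()].round(1),r[k.max()].round(1))
for v in (250,270):
    r=N[v]; k=np.where((abs(r[:,2]-175.5)<3)&(abs(r[:,1])<20))[0]; print(v,r[k.min()].round(1),r[k.max()].round(1))
E
```

```text
208 208 302 [-80.9 -27.2 150.2] [-80.7  28.5 149.9]
211 209 302 [-79.3 -26.6 151. ] [-79.3  28.3 151.3]
214 209 302 [-77.2 -26.8 150.5] [-77.4  28.4 151.2]
186 [-65.9 -61.1  47.8] [-65.6  62.1  47.4]
194 [-58.7 -60.9  50.9] [-58.5  61.8  50.7]
250 [-67.   -7.7 175.2] [-67.    9.4 175.2]
270 [-55.7  -7.8 175.9] [-56.3   9.5 176.9]
```

Request:
{"fn": "drive_tool", "kwargs": {"series": [[0, 0, -45, 0, 12], [0, 0, -28, 0, 12], [0, 0, -3, 0, 12], [0, 0, -3, 0, 12], [0, 0, -3, 0, 12], [0, 0, -3, 0, 12], [0, 0, 0, 0, 12]]}}

```text
time: 33.2
tool_pos: [0.5397, 0.1266, 0.074]
eef_rot: [179.8, -0.2, 77.8]
contact_force: [-2.7, 4.7, 9.4]
finger_gap: 0.0176
gripper_force: 31.8
```

```bash
python3 part.py w12.png 2>/dev/null | sed -n '1p;5,22p'
```

```text
T [-68.55   1.27  74.  ] [179.81  -0.2   77.83] [-3.   4.7  7.8] 31.806430220603943 33.25
174 [[-89, -1], [-89, 0], [-89, 0], [-89, -1], [-9223372036854775808, -9223372036854775808], [-89, 0], [-90, 0]]
182 [[-82, -1], [-83, 0], [-82, -1], [-83, 0], [-82, -1], [-82, -1], [-82, -1]]
190 [[-78, 9], [-78, 9], [-79, 11], [-78, 10], [-78, 10], [-79, 10], [-78, 9]]
198 [[-72, 11], [-72, 12], [-72, 12], [-72, 12], [-72, 11], [-72, 12], [-73, 13]]
206 [[-86, 68], [-85, 67], [-85, 68], [-85, 67], [-85, 67], [-85, 66], [-65, 11]]
214 [[-81, 69], [-81, 69], [-80, 68], [-81, 68], [-81, 69], [-81, 70], [-80, 67]]
222 [[-76, 69], [-76, 70], [-80, 78], [-79, 77], [-80, 78], [-76, 69], [-66, 47]]
230 [[-70, 68], [-76, 80], [-79, 88], [-81, 91], [-80, 89], [-71, 70], [-61, 49]]
238 [[-66, 70], [-75, 89], [-80, 98], [-77, 93], [-79, 97], [-75, 89], [-57, 52]]
246 [[-60, 69], [-76, 98], [-80, 107], [-73, 93], [-80, 107], [-76, 99], [-52, 55]]
254 [[-81, 115], [-82, 118], [-78, 111], [-68, 93], [-78, 110], [-82, 117], [-80, 115]]
262 [[-81, 122], [-80, 121], [-79, 118], [-64, 94], [-80, 121], [-81, 121], [-80, 121]]
270 [[-80, 126], [-81, 127], [-76, 120], [-60, 95], [-80, 126], [-81, 127], [-81, 127]]
278 [[-81, 132], [-85, 138], [-72, 120], [-54, 94], [-79, 130], [-85, 138], [-81, 132]]
286 [[-85, 143], [-85, 142], [-68, 120], [-50, 95], [-77, 132], [-85, 142], [-85, 143]]
294 [[-85, 147], [-86, 147], [-65, 120], [-23, 66], [-65, 120], [-86, 147], [-86, 147]]
302 [[-85, 150], [-86, 151], [-61, 121], [-15, 63], [-61, 121], [-86, 151], [-86, 151]]
310 [[-86, 154], [-85, 153], [-60, 125], [-9, 64], [-70, 136], [-85, 153], [-85, 154]]
```

Request:
{"fn": "drive_tool", "kwargs": {"series": [[0, 0, -3, 0, 12], [0, 0, -3, 0, 12], [0, 0, -3, 0, 12], [0, 0, 0, 0, 12]]}}

```text
time: 33.75
tool_pos: [0.5414, 0.1288, 0.0664]
eef_rot: [179.6, -0.4, 77.9]
contact_force: [-5.5, 12.8, 16.0]
finger_gap: 0.0172
gripper_force: 38.9
```

```bash
cat > tilt.py <<'E'
from blade import *
im,d,P=cloud('wrist'); s=arm.sense(); T=nest(s['tool_pos'][None])[0]
print('T',T.round(2),s['eef_rot'].round(2),s['contact_force'].round(1),s['gripper_force'],s['time'])
N=nest(P.reshape(-1,3)).reshape(P.shape); np.save('last.npy',N)
R=N[215:300,248:264].reshape(-1,3); R=R[(R[:,2]>T[2]+8)&(R[:,2]<T[2]+45)&(abs(R[:,1]-T[1])<8)]
# rib top: ransac-like line fit in (u,h)
best=max(((np.abs(np.cross(q-p,R[:,[0,2]]-p)/np.linalg.norm(q-p))<.8).sum(),*p,*q) for p,q in ((R[i,[0,2]],R[j,[0,2]]) for i,j in np.random.default_rng(0).integers(0,len(R),(400,2))) if abs(q[0]-p[0])>8)
p=np.array(best[1:3]);q=np.array(best[3:]); k=np.abs(np.cross(q-p,R[:,[0,2]]-p)/np.linalg.norm(q-p))<.8; I=R[k]
c=np.polyfit(I[:,0],I[:,2],1); t=np.degrees(np.arctan(c[0])); a=I[I[:,0]<np.percentile(I[:,0],3)].mean(0); e=I[I[:,0]>np.percentile(I[:,0],97)].mean(0)
print('tilt',t.round(2),'rib top ends',a.round(1),e.round(1),'len',np.linalg.norm((e-a)[[0,2]]).round(1))
E
python3 tilt.py 2>/dev/null
```

```text
T [-71.07   2.43  66.46] [179.63  -0.42  77.88] [-4.9 12.3 17.1] 38.87675348203629 33.8
tilt 12.36 rib top ends [-85.2   3.   85.5] [-55.2   2.8  91.9] len 30.7
```

Request:
{"fn": "drive_tool", "kwargs": {"series": [[0.6, 2, -3, 0, 12], [0.6, 2, -3, 0, 12], [0.6, 2, -3, 0, 12], [0, 0, 0, 0, 12]]}}

```text
time: 34.3
tool_pos: [0.5441, 0.1337, 0.0593]
eef_rot: [179.5, -0.3, 77.9]
contact_force: [-6.9, 4.9, 30.4]
finger_gap: 0.0171
gripper_force: 49.4
```

```bash
python3 tilt.py 2>/dev/null
```

```text
T [-76.45   4.05  59.26] [179.53  -0.35  77.94] [-5.9  5.3 31.3] 49.400504529476166 34.35
tilt 24.59 rib top ends [-92.5   4.3  74.6] [-64.6   4.5  87. ] len 30.5
```

Request:
{"fn": "drive_tool", "kwargs": {"series": [[0, 0, 8, 0, 12], [0, 0, 10, 0, 12], [0, 0, 10, 0, 12], [0, 0, 0, 0, 12]]}}

```text
time: 34.85
tool_pos: [0.5405, 0.1312, 0.0825]
eef_rot: [179.9, -0.1, 77.8]
contact_force: [0.7, 0.5, -1.3]
finger_gap: 0.0172
gripper_force: 43.8
```

```bash
python3 tilt.py 2>/dev/null; python3 - <<'E'
import numpy as np
N=np.load('last.npy')
for v in (225,235,245,255,265): 
    r=N[v]; m=np.nanmedian(r[250:262,2]); k=np.where((abs(r[:,2]-m)<3)&(abs(r[:,1])<20))[0]; k=k[(k>225)&(k<285)]; print(v,r[k.min()].round(1),r[k.max()].round(1))
for v in range(190,222,4):
    print(v,np.nanmedian(N[v,215:222],0).round(1),np.nanmedian(N[v,290:297],0).round(1))
E
```

```text
T [-72.96   0.69  81.93] [ 1.7998e+02 -2.0000e-02  7.7780e+01] [ 0.2 -0.4 -2.3] 43.812805116176605 34.9
tilt 24.37 rib top ends [-89.3   1.2  97.5] [-61.3   1.6 110. ] len 30.6
225 [-87.1  -7.6  97. ] [-87.8   9.9  98.5]
235 [-84.2 -11.8 102.7] [-84.3  15.7 103. ]
245 [-78.6  -6.9 102.7] [-79.6  10.2 104.5]
255 [-75.4  -7.2 107. ] [-75.4  10.1 107. ]
265 [-70.8  -7.2 108.6] [-70.4  10.2 107.9]
190 [-78.5 -30.9   3.1] [-78.7  34.1   3.9]
194 [-77.3 -29.9  11.1] [-77.4  33.   11.5]
198 [-73.9 -29.9  11.3] [-73.8  33.1  11.2]
202 [-70.4 -30.1  11.4] [-70.5  33.4  11.9]
206 [-66.7 -30.2  11.2] [-66.7  33.6  11.2]
210 [-63.7 -30.2  12.8] [-63.9  33.3  13.4]
214 [-84.2 -21.2  74. ] [-84.   24.2  73.7]
218 [-81.9 -21.2  74.9] [-81.9  24.2  74.9]
```

Request:
{"fn": "drive_tool", "kwargs": {"series": [[-2.4, -10.2, 4.8, 0, 12], [-2.4, -10.2, 4.8, 0, 12], [-2.4, -10.2, 4.8, 0, 12], [-2.4, -10.2, 4.8, 0, 12], [-2.4, -10.2, 4.8, 0, 12], [0, 0, 0, 0, 12], [0, 0, 0, 0, 12]]}}

```text
time: 35.78
tool_pos: [0.5281, 0.08, 0.1057]
eef_rot: [180.0, -0.0, 77.8]
contact_force: [0.3, -0.5, -1.8]
finger_gap: 0.0172
gripper_force: 43.8
```

```bash
cat > fit.py <<'E'
exec(open('tilt.py').read())
# part centre from rib top; bed edges in same image for reference
m=(a+e)/2; n=np.array([-np.sin(np.radians(t)),np.cos(np.radians(t))]); C=m[[0,2]]-36*n
cb,sb=np.cos(np.radians(25)),np.sin(np.radians(25)); O2=np.array([0,77.9])
bed=lambda u,h:((u*cb+(h-77.9)*sb).round(2),(-u*sb+(h-77.9)*cb).round(2))
print('underside centre',C.round(2),'bed x,z',bed(*C),'rel T',(C-T[[0,2]]).round(2))
ys=[]
for v in range(235,275,5):
    r=N[v]; mm=np.nanmedian(r[250:262,2]); k=np.where((abs(r[:,2]-mm)<2)&(abs(r[:,1]-T[1])<12))[0]; k=k[(k>225)&(k<285)]; ys.append((r[k.min(),1]+r[k.max(),1])/2)
B=N.reshape(-1,3); bx=B[:,0]*cb+(B[:,2]-77.9)*sb; bz=-B[:,0]*sb+(B[:,2]-77.9)*cb
F=(abs(bz)<2)&(abs(B[:,1])<70); lx=bx[F&(bx<-30)]; print('rib y',np.median(ys).round(2),'ledge x min',np.percentile(lx,1).round(1) if len(lx) else '','bz med',np.median(bz[F&(bx<-30)]).round(2))
L=F&(bx<-40)&(bx>-70); print('bed y range',B[L,1].min().round(1),B[L,1].max().round(1))
E
python3 fit.py 2>/dev/null
```

```text
T [-20.72  -0.34 105.6 ] [-180.    -0.    77.8] [-0.   0.8 -1.5] 43.80688637495041 35.825
tilt 24.87 rib top ends [-36.8   0.7 120.8] [ -8.9   0.  133.4] len 30.6
underside centre [-7.68 94.45] bed x,z (np.float64(0.04), np.float64(18.24)) rel T [ 13.04 -11.15]
rib y 0.16 ledge x min -190.5 bz med -0.07
bed y range -61.9 62.6
```

Request:
{"fn": "drive_tool", "kwargs": {"series": [[-0.6, -2.6, -5.8, 0, 12], [-0.5, -2.5, -5.4, 0, 12], [-0.3, -1.5, -3.3, 0, 12], [0, 0, 0, 0, 12], [0, 0, 0, 0, 12]]}}

```text
time: 36.45
tool_pos: [0.5268, 0.0735, 0.0913]
eef_rot: [180.0, -0.0, 77.8]
contact_force: [0.4, -0.8, -1.1]
finger_gap: 0.0171
gripper_force: 43.8
```

```bash
python3 fit.py 2>/dev/null
```

```text
T [-13.9   -0.21  91.33] [ 1.7999e+02 -1.0000e-02  7.7800e+01] [ 0.2 -0.7 -1.5] 43.79121087491512 36.5
tilt 24.34 rib top ends [-30.   -0.3 106.6] [ -2.2   1.1 119. ] len 30.5
underside centre [-1.26 80.02] bed x,z (np.float64(-0.25), np.float64(2.45)) rel T [ 12.63 -11.32]
rib y 0.22 ledge x min -183.1 bz med -0.15
bed y range -62.0 62.5
```

Request:
{"fn": "drive_tool", "kwargs": {"series": [[-0.2, -0.8, -1.8, 0, 12], [-0.2, -0.8, -1.8, 0, 12], [-0.2, -0.8, -1.8, 0, 12], [-0.2, -0.8, -1.8, 0, 12], [0, 0, 0, 0, 12]]}}

```text
time: 37.12
tool_pos: [0.5257, 0.0701, 0.0838]
eef_rot: [-180.0, 0.0, 77.8]
contact_force: [0.1, -0.7, -1.8]
finger_gap: 0.0171
gripper_force: 43.8
```

```bash
python3 fit.py 2>/dev/null
```

```text
T [-10.42  -0.47  83.92] [-1.7999e+02  1.0000e-02  7.7790e+01] [-0.1  0.4 -1.2] 43.79110850393772 37.175
tilt 24.59 rib top ends [-26.5   0.1  98.8] [1.400e+00 1.000e-01 1.115e+02] len 30.7
underside centre [ 2.46 72.38] bed x,z (np.float64(-0.1), np.float64(-6.04)) rel T [ 12.88 -11.54]
rib y -0.1 ledge x min -78.3 bz med -0.08
bed y range -62.1 62.7
```

It is inside the pocket without contact. Last 2 mm, then a light press.

Request:
{"fn": "drive_tool", "kwargs": {"series": [[-0.1, -0.5, -1.2, 0, 12], [-0.1, -0.4, -1.2, 0, 12], [0, 0, -1.5, 0, 12], [0, 0, 0, 0, 12]]}}

```text
time: 37.67
tool_pos: [0.5267, 0.0699, 0.0812]
eef_rot: [179.9, -0.1, 77.8]
contact_force: [-1.0, 1.8, 6.5]
finger_gap: 0.0173
gripper_force: 45.1
```

```bash
python3 fit.py 2>/dev/null
```

```text
T [-10.48   0.5   81.26] [ 1.7987e+02 -8.0000e-02  7.7840e+01] [-2.6  1.7  6.2] 45.10069213807583 37.725
tilt 25.23 rib top ends [-26.5   0.8  96.2] [  1.1   1.2 109. ] len 30.5
underside centre [ 2.62 70.04] bed x,z (np.float64(-0.95), np.float64(-8.23)) rel T [ 13.09 -11.23]
rib y 0.93 ledge x min -78.5 bz med -0.08
bed y range -62.2 62.6
```

Request:
{"fn": "drive_tool", "kwargs": {"series": [[0, 0, 0, 0, 24], [0, 0, 0, 0, 36], [0, 0, 0, 0, 36], [0, 0, 0, 0, 36]]}}

```text
time: 38.22
tool_pos: [0.5262, 0.0696, 0.0805]
eef_rot: [179.9, -0.0, 77.8]
contact_force: [1.0, 2.3, 5.0]
finger_gap: 0.0361
gripper_force: 3.0
```

Request:
{"fn": "drive_tool", "kwargs": {"series": [[0, 0, 8, 0, 36], [0, 0, 20, 0, 36], [2, 8, 40, 0, 36], [4, 18, 45, 0, 36], [4, 18, 40, 0, 36], [0, 0, 0, 0, 36], [0, 0, 0, 0, 36]]}}

```text
time: 39.1
tool_pos: [0.5347, 0.1128, 0.2324]
eef_rot: [-179.9, 0.0, 77.8]
contact_force: [-0.4, -1.1, -0.7]
finger_gap: 0.0361
gripper_force: 0.0
```

```bash
python3 - <<'E'
from blade import *
im,d,P=cloud('wrist'); N=nest(P.reshape(-1,3)); s=arm.sense(); print(s['time'],s['tool_pos'])
cb,sb=np.cos(np.radians(25)),np.sin(np.radians(25))
b=np.c_[N[:,0]*cb+(N[:,2]-77.9)*sb,N[:,1],-N[:,0]*sb+(N[:,2]-77.9)*cb]
k=(abs(b[:,0])<35)&(abs(b[:,1])<35)
for nme,z in (('rib',28),('foot',4)):
    q=b[k&(abs(b[:,2]-z)<2)]; c=np.linalg.lstsq(np.c_[q[:,:2],np.ones(len(q))],q[:,2],rcond=None)[0]
    print(nme,len(q),'z',q[:,2].mean().round(2),'slopes',c[:2].round(3),cv2.minAreaRect(q[:,:2].astype(np.float32)))
q=b[(b[:,0]<-40)&(b[:,0]>-70)&(abs(b[:,1])<55)&(abs(b[:,2])<3)]; print('ledge z',q[:,2].mean())
Q=N[(abs(N[:,1])<50)&(N[:,0]>20)&(N[:,0]<90)&(N[:,2]>105)&(N[:,2]<200)]
print('cover',np.polyfit(Q[:,2],Q[:,0],1),len(Q))
E
```

```text
39.15 [0.53455601 0.11262867 0.23198269]
rib 463 z 27.91 slopes [0.001 0.001] ((-0.8447847366333008, 0.7332005500793457), (30.692543029785156, 16.623760223388672), 0.028368830680847168)
foot 1261 z 3.93 slopes [-0.    -0.003] ((-0.7966022491455078, 1.0785560607910156), (42.59893035888672, 56.0741081237793), 0.0329214371740818)
ledge z -0.06699825903675859
cover [-0.29381546 94.07982894] 2934
```

```bash
python3 - <<'E'
from blade import *
im,d,P=cloud('wrist'); N=nest(P.reshape(-1,3))
for h in range(105,200,15):
    q=N[(abs(N[:,1])<45)&(N[:,0]>20)&(N[:,0]<110)&(N[:,2]>h)&(N[:,2]<h+10)]
    if len(q): print(h,len(q),np.percentile(q[:,0],[2,50,98]).round(1))
im,d,P=cloud('top'); N=nest(P.reshape(-1,3)); q=N[(abs(N[:,1]-60)<20)&(N[:,0]>150)&(N[:,0]<370)&(N[:,2]>12)&(N[:,2]<60)]; print('pry',len(q),q.mean(0),q[:,2].max())
E
```

```text
105 303 [56.8 57.7 58.6]
120 361 [55.2 56.1 57. ]
135 419 [53.3 54.5 55.6]
150 515 [51.8 52.9 53.8]
165 62 [50.3 51.5 52.4]
180 554 [30.7 34.1 39.1]
pry 168 [235.07545262  54.43635719  23.38830501] 29.462721665170612
```

Cover still stands at the stop (≈1.9 rad), the part is flat and square, and the pry lies flat and clear. Handing in.

```bash
python3 -c "
from cell import arm
print(arm.hand_in())"
```

```text
the job is handed in; nothing more can be done
None
```

The job is handed in with no verdict returned: the cover was levered up with the pry blade and swung back to about 1.9 rad, the part sits flat and square in the pocket with its rib up, and the pry tool lies flat on the bench clear of the nest. On the first try the blade slipped out at about 0.47 rad and pushed the cover's wall with about 13 N; I re-tilted it and levered again.

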